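Refill the push-latch sugar bin

ROBOT

A 6-joint arm with a two-finger parallel gripper is mounted at the origin on the work surface. World frame = base frame: x ahead of the robot, y to its left, z up, the work surface at z = 0. Lengths are in m, angles in rad, forces in N, time in s.
With the tool pointing down it reaches from about 0.375 to 0.9 m from the base axis. Payload 3.1 kg.
Tool frame: the origin (TCP) lies at the very end of the fingers, on their centre line; the grasp point (between the pads) lies robot.hold_point_z behind it (robot.hold_point_z is the distance from the TCP to the grasp point, in m); z points along the fingers, x is the direction in which the jaws open and shut, and the axes are right-handed (so a half turn about z gives the same grasp; the last joint's range is limited). The gripper opens to 87 mm and grips with 3 to 60 N. Pads are 19 mm wide; open, the fingers measure 117 mm over their backs; the gripper's body (75 mm by 190 mm) begins 51 mm behind the grasp point.
Start: joints at [-1.363, 0.527, 1.433, -0, 1.181, -0.178], TCP at [0.236, -0.579, 0.196] pointing down, gripper open.
Joint ranges: [-3.08, 3.08], [-0.75, 2.2], [0.22, 2.44], [-1.43, 4.57], [0, 2.65], [-2.85, 2.85]. Speed limits (rad/s): [2.79, 2.79, 3.14, 3.14, 3.14, 3.14].

INTERFACE

Orientations are given as a unit quaternion [w, x, y, z].
In Python, from plant import status, viewer, order, finder, robot gives the robot as it stands.
- The arm moves only by the tool step_arm, never from a script. Its arguments are lists of equal length, an entry for each row: "grip": the finger opening in cm, from 0 to 8.7; "linear": the shift along the tool's x, y, z in cm, a list of three; "rot": the turn, a rotation vector about the tool's x, y, z in rad, a list of three. In form: {"grip": [grip, ...], "linear": [[x, y, z], ...], "rot": [[ax, ay, az], ...]}. A call has 1 to 12 rows; each row is the pose to reach, as a shift and turn from the pose commanded when the call began, along the tool's axes at that moment; what a row does not reach only later rows make up. A row lasts 1/8 s, in which the tool goes at most 62.5 mm and 10.7 degrees, less where a joint would pass 70% of its speed; a pose out of reach is approached as far as the arm can. A call with a gripper value outside its range is refused whole. The fingers move at their own pace and stop on an object; "grip_force" is the grip in N (left out, the last holds). Time passes only in rows, so rows that repeat a pose let the fingers close. It gives the time, the measured TCP pose, the force and the opening at its end, in the units of the state.
- status.get_obs(): the state, without advancing time (a new reading comes with each control period).
- viewer.capture(name): name is "side" or "top" or "wrist"; returns a dict with "img" (384x512x3 uint8, blue, green, red), "vfov" (degrees; the focal length in pixels is half the picture's height over the tangent of half this angle, whatever the lens; pixels are square), "cx", "cy" (the principal point, pixels), "R" (3x3) and "t" (3): a world point X has camera coordinates R X + t; the wrist camera has in their place "hand_eye" (4x4, takes a point from camera to tool coordinates, whose origin is the TCP and whose axes are the tool frame's). Camera axes: x right, y down, z forward; pixel columns grow to the right and rows downward; lengths in m; the calibration is good to about 2 mm. A picture is of the moment at which its call begins: read the wrist's pose just before it. There is no depth.
- order.finish_job(): hands the job in, once; it reports no verdict.
Trained networks look in a picture, given as the dict that the camera call returned (one of the last four; its "shot" number tells which), for a name from the list of things; names that differ only in an ending like _2 or _b are one class to them, and where a whole thing is asked for, a point or a joint stands for the part that bears it (a point fixed in the world has none). Each returns a list of dicts, best first, with "conf" (0 to 1); they miss things now and then, are a little off and sometimes report something else, mostly with a low value. They report only what shows in the picture. A call takes as long as a camera call. They do not tell look-alikes from the thing itself.
- finder.spot_in(picture, target): "box" ([left, top, width, height] as shares, 0 to 1, of the picture: columns of its width, rows of its height, round what is visible of it).
- finder.cut_out(picture, target): "pixels" (384x512 bool, what is visible of it) and "box" ([left, top, width, height] as shares, 0 to 1, of the picture: columns of its width, rows of its height, round what is visible of it).
- finder.landmark_of(picture, target): "xy" ([column, row] as shares, 0 to 1, of the picture: columns of its width, rows of its height: a listed point, or the origin of a listed thing).
The state is a dict: "t": time; "joint_positions": joint angles; "dq": joint speeds; "tau": joint torques, N m; "tool_pos": TCP position; "tcp_rot": TCP orientation; "contact_force": force on the tool from outside, world axes, zero at the start; "torque": the same for the moment, N m; "grip_width": opening from 0.0 (shut) to 1.0 (fully open).
Only numpy, scipy, OpenCV 4.12 (cv2) and the standard library are available. Lean on these libraries where they do the work, as an engineer would, in place of code of your own. Each camera call takes 0.05 s, during which the arm holds its last target.

TASK

Press the white front of the sugar bin in near its top until the catch lets go and it springs ajar, draw it out and down to its stop, and tip all six brown sugar lumps from the steel scoop into the open bin. Set the empty scoop down flat and upright on the counter and leave the bin standing fully open for the next refill. Keep the green-fronted tea bin shut and do not shift the other things on the counter.

Things in the scene. Friction and masses are not known exactly. Their poses are not given: they have to be found in the camera images.
- sugar_unit: Sugar bin: the counter-top tilt-out bin with the WHITE front. Fixed. Plywood carcass 180 deep (x), 170 wide (y), 200 high; origin at the centre of its underside on the counter, z up; the front faces the unit's -x, roughly towards the robot. The front is a plain upright panel, no handle, 12 thick, 166 wide; shut, its outer face is at x -110, inner -98, top edge at z 200.
- sugar_front (a joint): Hinge of the white front, along its foot, rad. 0 = shut, caught. Negative = pressed in: 4 to 6 N near the top edge; the catch lets go at -0.02 to -0.03 (4 to 5 mm at the top), hard limit -0.042 (7.5 mm). Freed, it springs out to about +0.3, a gap of about 55 mm at the top; then 1 to 2 N draws it to its stop at +0.75. Stays where left. Pulling does not free the catch.
- sugar_edge (a point): Middle of the top edge of the white front (mid thickness), moving with it: 184 mm up the panel from sugar_hinge. Its z runs up along the panel, x from the panel into the bin, y along the edge. Press the panel 20 to 50 mm below this edge.
- sugar_hinge (a point): Point on the hinge axis of the white front, mid width, 16 mm above the counter, on the panel's inner face; the frame turns with the front (x into the bin, z up along the panel). The hopper behind the panel tilts with it and fills x 0..105, y -70..70, z 8 to 115 (rear) or 160 (at the panel) of this frame.
- sugar_catch (a point): Steel strike of the catch on the white front's inner side, moving with it. It stands 30 mm in from the panel, 16 to 24 mm below the top edge, y +41 to +55 of the unit. Fingers put behind the panel should stay between y -60 and +25 of the unit.
- sugar_mouth (a point): Fixed point of the sugar unit at x -160, y 0, z 160: the centre of the hopper's mouth when the front is at its stop. The mouth then spans x -224 (panel's top edge, z 151) to x -100 (rear lip, z 172) and y -70..70 of the unit. The carcass top behind it is 200 high and starts at x -90. The axes are the unit's.
- scoop: Flat-bottomed open-fronted steel scoop, 0.15 to 0.25 kg. Trough 120 long, 54 wide outside, 49 inside. Origin on the underside, z up. Open nose at x -65 (-x is forward), back wall at x +55, round dark handle (14 thick) on to x +137, 30 to 40 high. Side walls 42 high from x -14 to +55, down to 14 at the nose. Lumps start to slide at 20 to 25 deg nose-down, 40 to 45 deg empties it.
- scoop_grip (a point): Point between the scoop's two side walls at x 15, z 26 of the scoop, about where the loaded scoop balances: grip across the walls (54 mm, along the scoop's y) here. The axes are the scoop's.
- scoop_nose (a point): Middle of the scoop's open nose on its underside: x -65, y 0, z 0 of the scoop.
- tea_unit: Tea bin, not to be opened: a second fixed unit of the same make and size with a GREEN front, to the left or the right of the sugar bin. Origin at the centre of its underside; its front faces its -x.
- tea_front (a joint): Hinge of the tea bin's green front, rad: 0 = shut and caught, positive = open. Leave shut.
- lump1: One of six brown sugar lumps, 20 mm cubes of 11 g, lying in the scoop at the start. Origin: its centre.
- lump2: One of six brown sugar lumps, 20 mm cubes of 11 g, lying in the scoop at the start. Origin: its centre.
- lump3: One of six brown sugar lumps, 20 mm cubes of 11 g, lying in the scoop at the start. Origin: its centre.
- lump4: One of six brown sugar lumps, 20 mm cubes of 11 g, lying in the scoop at the start. Origin: its centre.
- lump5: One of six brown sugar lumps, 20 mm cubes of 11 g, lying in the scoop at the start. Origin: its centre.
- lump6: One of six brown sugar lumps, 20 mm cubes of 11 g, lying in the scoop at the start. Origin: its centre.
- teapot: Empty steel teapot, 128 mm across the belly, 131 high, 220 over spout and handle. Bystander. Origin: centre of its underside.
- tongs: Stainless clip tongs lying flat, 200 long. Bystander. Origin: centre of its underside.
- glass: Green drinking glass, 72 across, 105 high. Bystander. Origin: centre of its underside.
- mug: Blue mug, 80 across, 90 high, handle to its +y. Bystander. Origin: centre of its underside.
Mind the look-alikes: they are no part of the job. Of the things shaped like the scoop, the steel one is meant.

How it is judged:
By the outcome, as a careful person would: the job done as asked, in the order asked, and still so for the second after the job is handed in, with the robot touching nothing.
It also fails if it takes over 69 s, if anything falls off the work surface, if the arm or the gripper's body presses on something with over 40 N, if the wrist force passes 120 N, or if a joint passes its speed limit or range.

## Working session

There is one attempt and no reset: what is moved stays moved. The work goes in short steps, Python scripts to look and compute and a tool call to move; the robot and the scene stay as the last step left them, time stands still between calls to the robot, and variables do not carry over. Pictures are saved under pics/ and viewed, and the job is handed in when it is done.

Besides the shell and the picture viewer there is one more tool, called as name(argument=value, ...) on one line, values as JSON. step_arm: Moves the arm, as the interface text tells. Its arguments: {"type":"object","properties":{"grip":{"type":"array"},"linear":{"type":"array"},"rot":{"type":"array"},"grip_force":{"type":"number"}},"required":["grip","linear","rot"]}

```bash
mkdir -p pics; ls; python3 - <<'E'
from plant import status, viewer, order, finder, robot
import cv2
o=status.get_obs(); print(o); print(robot.hold_point_z)
for n in ["side","top","wrist"]:
    p=viewer.capture(n); cv2.imwrite(f"pics/{n}0.png",p["img"]); print(n,{k:v for k,v in p.items() if k!="img"})
E
```

```text
pics
{'t': 0.0, 'joint_positions': array([-1.36247675e+00,  5.28442168e-01,  1.43393620e+00, -2.86513275e-05,
        1.18139697e+00, -1.78461571e-01]), 'dq': array([-0.00065152, -0.0004558 , -0.0006974 ,  0.00079143,  0.00037769,
       -0.00033729]), 'tau': array([ 1.68197294e-03, -4.40033305e+01, -1.76592529e+01,  6.33549714e-02,
        5.82508184e-02, -1.59969100e-04]), 'tool_pos': array([ 0.23562704, -0.57800883,  0.19547567]), 'tcp_rot': array([-7.50580052e-04,  8.29824609e-01, -5.58023232e-01, -7.92352756e-04]), 'contact_force': array([-0.69130056,  0.35656342,  0.441462  ]), 'torque': array([-0.01188514, -0.0078628 ,  0.01340732]), 'grip_width': 0.9986500890189113}
0.0187
side {'vfov': 43.310206305482374, 'cx': 258.7457713223222, 'cy': 201.15050944154362, 'R': array([[ 0.99203203, -0.12473269, -0.01772575],
       [-0.10582666, -0.74866367, -0.65444895],
       [ 0.06836055,  0.65111018, -0.75589839]]), 't': array([-0.51929876,  0.04266331,  2.1154853 ]), 'shot': 1}
top {'vfov': 43.953042142566666, 'cx': 254.33448437996518, 'cy': 190.51376654671162, 'R': array([[-0.00191077, -0.99998895, -0.00429502],
       [-0.98928943,  0.00251717, -0.14594549],
       [ 0.14595469,  0.00397014, -0.98928331]]), 't': array([-0.09434018,  0.5232804 ,  1.69010644]), 'shot': 2}
wrist {'vfov': 70.83962066660088, 'cx': 256.17306025555894, 'cy': 187.53001264486255, 'hand_eye': array([[ 9.99999795e-01, -6.21520773e-04, -1.52162806e-04,
         3.64704694e-04],
       [ 6.39315818e-04,  9.60512808e-01,  2.78235038e-01,
        -7.69563891e-02],
       [-2.67745323e-05, -2.78235078e-01,  9.60513009e-01,
        -1.87718783e-01],
       [ 0.00000000e+00,  0.00000000e+00,  0.00000000e+00,
         1.00000000e+00]]), 'shot': 3}
```

View pics/side0.png

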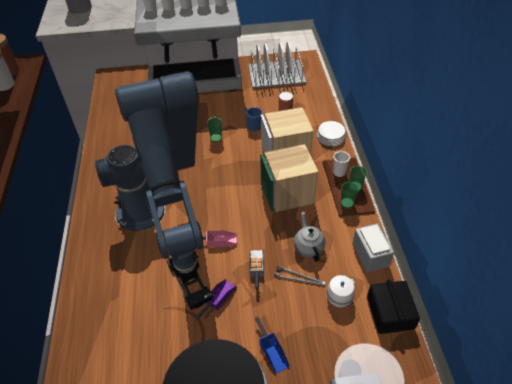

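View pics/top0.png

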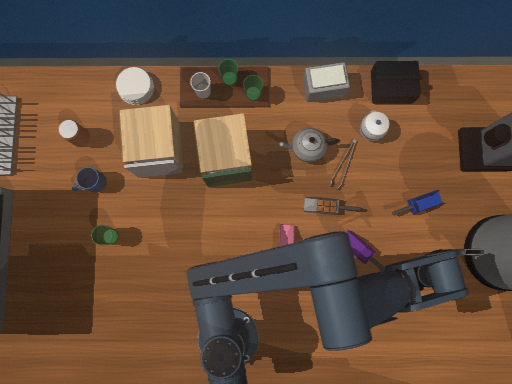

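View pics/wrist0.png

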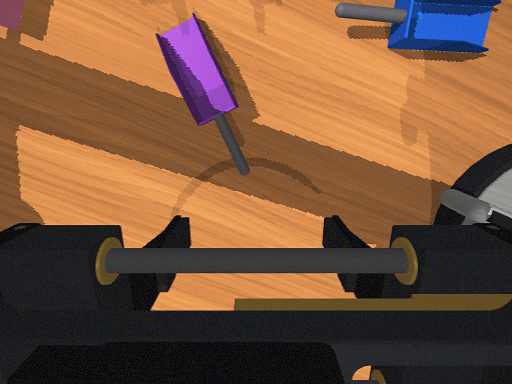

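```bash
cat > h.py <<'E'
import numpy as np, cv2
from scipy.spatial.transform import Rotation as Rn
from plant import status, viewer, order, finder, robot
def f_of(p): return p["img"].shape[0]/2/np.tan(np.radians(p["vfov"]/2))
def tool():
    o=status.get_obs(); q=o["tcp_rot"]; T=np.eye(4); T[:3,:3]=Rn.from_quat([q[1],q[2],q[3],q[0]]).as_matrix(); T[:3,3]=o["tool_pos"]; return T
def cap(n):
    T=tool(); p=viewer.capture(n)
    if n=="wrist":
        C=np.linalg.inv(T@p["hand_eye"]); p["R"]=C[:3,:3]; p["t"]=C[:3,3]
    return p
def proj(p,X):
    c=np.atleast_2d(X)@p["R"].T+p["t"]; f=f_of(p); return np.c_[c[:,0]/c[:,2]*f+p["cx"],c[:,1]/c[:,2]*f+p["cy"]]
def ray(p,uv):
    f=f_of(p); d=np.array([(uv[0]-p["cx"])/f,(uv[1]-p["cy"])/f,1.]); return -p["R"].T@p["t"], p["R"].T@d
def onz(p,uv,z):
    o,d=ray(p,uv); return o+d*(z-o[2])/d[2]
def px(xy): return np.array([xy[0]*512,xy[1]*384])
def tri(prs):
    A=np.zeros((3,3));b=np.zeros(3)
    for p,uv in prs:
        o,d=ray(p,uv); d/=np.linalg.norm(d); M=np.eye(3)-np.outer(d,d); A+=M;b+=M@o
    return np.linalg.solve(A,b)
E
python3 - <<'E'
from h import *
s=cap("side");t=cap("top")
names="sugar_unit sugar_edge sugar_hinge sugar_mouth sugar_catch tea_unit scoop scoop_grip scoop_nose lump1 teapot tongs glass mug".split()
for n in names:
    for p,l in((t,"top"),(s,"side")):
        try: print(n,l,[(np.round(px(r["xy"])),round(r["conf"],2)) for r in finder.landmark_of(p,n)][:6])
        except Exception as e: print(n,l,e)
for l,p in(("t",t),("s",s)):
    cv2.imwrite(f"pics/{l}_bin.png",cv2.resize(p["img"][60:220,70:390] if l=="t" else p["img"][70:310,190:430],None,fx=2.4,fy=2.4,interpolation=cv2.INTER_CUBIC))
print(status.get_obs()["t"])
E
```

```text
sugar_unit top [(array([159., 150.]), 0.92)]
sugar_unit side [(array([289., 154.]), 0.6)]
sugar_edge top [(array([143., 165.]), 0.9)]
sugar_edge side [(array([266., 122.]), 0.72)]
sugar_hinge top [(array([161., 173.]), 0.93)]
sugar_hinge side [(array([269., 154.]), 0.53)]
sugar_mouth top [(array([153., 179.]), 0.79)]
sugar_mouth side [(array([256., 130.]), 0.85), (array([218., 137.]), 0.48), (array([287., 154.]), 0.38), (array([253., 258.]), 0.25)]
sugar_catch top [(array([159., 171.]), 0.74), (array([135., 161.]), 0.62)]
sugar_catch side [(array([271., 121.]), 0.67)]
tea_unit top [(array([226., 154.]), 0.6), (array([328., 207.]), 0.2)]
tea_unit side [(array([290., 192.]), 0.83)]
scoop top [(array([425., 201.]), 0.93), (array([318., 205.]), 0.79), (array([355., 246.]), 0.77), (array([287., 241.]), 0.5)]
scoop side [(array([219., 295.]), 0.95), (array([272., 351.]), 0.89), (array([257., 263.]), 0.66), (array([221., 242.]), 0.6)]
scoop_grip top [(array([288., 246.]), 0.89), (array([359., 250.]), 0.69), (array([324., 208.]), 0.63)]
scoop_grip side [(array([218., 293.]), 0.77), (array([2
[... 422 characters left out ...]
 204.]), 0.59), (array([328., 204.]), 0.57), (array([326., 207.]), 0.51), (array([330., 211.]), 0.47), (array([319., 211.]), 0.44), (array([321., 203.]), 0.38)]
lump1 side [(array([255., 264.]), 0.59), (array([262., 266.]), 0.52), (array([251., 266.]), 0.4), (array([253., 260.]), 0.37), (array([262., 259.]), 0.37)]
teapot top [(array([310., 149.]), 0.58)]
teapot side [(array([309., 249.]), 0.83)]
tongs top [(array([225., 157.]), 0.61), (array([345., 159.]), 0.46)]
tongs side [(array([300., 277.]), 0.77), (array([214., 139.]), 0.17)]
glass top [(array([108., 236.]), 0.66)]
glass side [(array([217., 136.]), 0.71)]
mug top [(array([ 96., 182.]), 0.8)]
mug side [(array([256., 125.]), 0.55)]
1.65
```

View pics/t_bin.png

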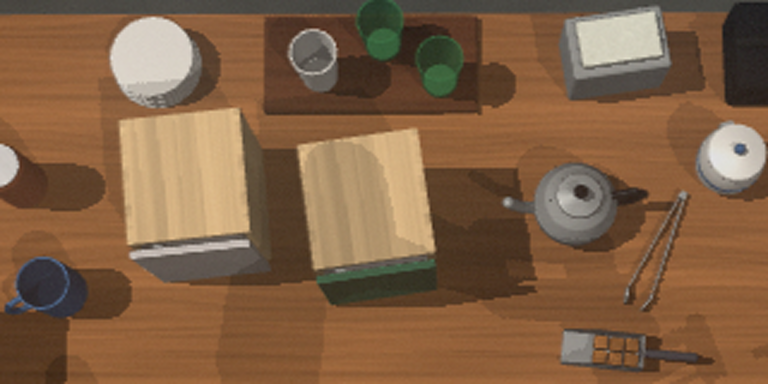

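View pics/s_bin.png

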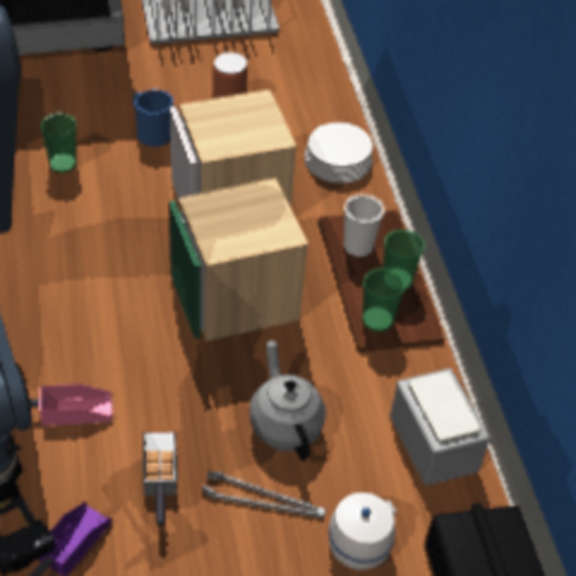

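```bash
python3 - <<'E'
from h import *
t=cap("top");s=cap("side")
a=t["img"][95:195,110:190]; b=t["img"][190:225,295:375]
cv2.imwrite("pics/za.png",cv2.resize(a,None,fx=6,fy=6,interpolation=cv2.INTER_CUBIC))
cv2.imwrite("pics/zb.png",cv2.resize(b,None,fx=9,fy=9,interpolation=cv2.INTER_CUBIC))
cv2.imwrite("pics/zc.png",cv2.resize(s["img"][100:220,240:330],None,fx=5,fy=5,interpolation=cv2.INTER_CUBIC))
E
```

```text
(no output)
```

View pics/za.png

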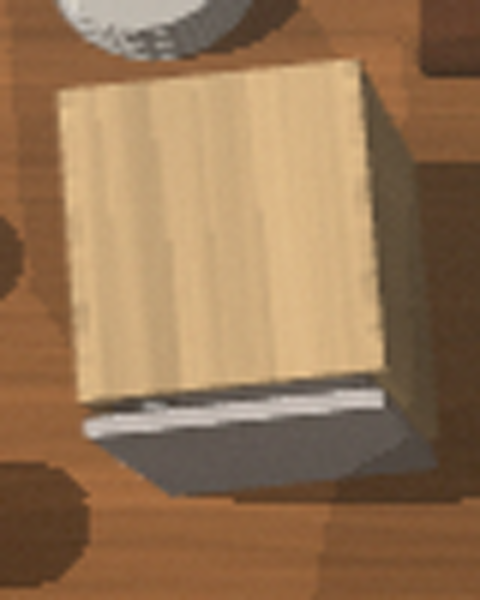

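View pics/zb.png

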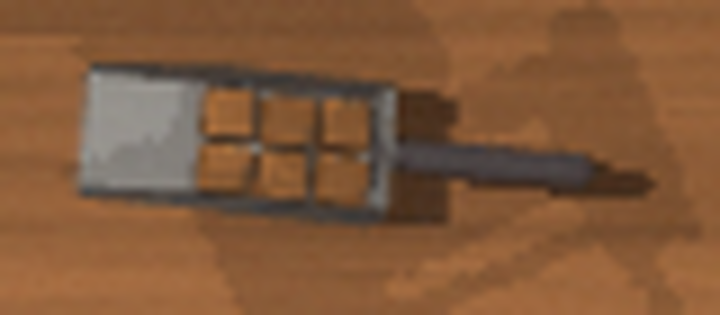

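View pics/zc.png

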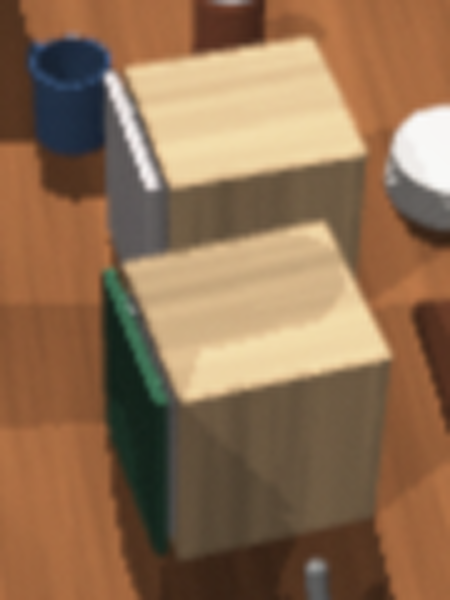

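```bash
python3 - <<'E'
from h import *
from scipy.optimize import least_squares
t=cap("top");s=cap("side")
def Z(pts,f,ox,oy): return (np.array(pts,float)+.5)/f-.5+[ox,oy]
U=np.array([[.09,.085,.2],[.09,-.085,.2],[-.09,-.085,.2],[-.09,.085,.2]])
ut=Z([[59,92],[358,60],[384,372],[78,402]],6,110,95)
us=Z([[315,38],[364,156],[172,188],[125,68]],5,240,100)
tea_s=Z([[322,222],[390,355],[182,402],[122,262]],5,240,100)
tea_t=(np.array([[416,129],[299,147],[316,270],[434,252]],float)+.5)/2.4-.5+[70,60]; tea_t=tea_t[[1,0,3,2]]
def T(v,X):
    c,n=np.cos(v[2]),np.sin(v[2]); return X@np.array([[c,-n,0],[n,c,0],[0,0,1]]).T+[v[0],v[1],0]
def fit(items,x0):
    r=least_squares(lambda v:np.concatenate([(proj(p,T(v,X))-uv).ravel() for p,X,uv in items]),x0); return r
for l,it,x0 in (("sugar",[(t,U,ut),(s,U,us)],[.7,.2,0]),("sugar top only",[(t,U,ut)],[.7,.2,0]),("sugar side only",[(s,U,us)],[.7,.2,0]),
  ("tea",[(t,U[[0,1,2,3]],tea_t[[0,1,2,3]]),(s,U,tea_s)],[.7,0,0])):
    r=fit(it,x0);print(l,r.x.round(4),np.degrees(r.x[2]),r.fun.round(1))
S=np.array([[-.065,.027,.014],[-.065,-.027,.014],[.055,-.027,.042],[.055,.027,.042],[.137,0,.035]])
# scoop x -> world -y ; scoop y -> world +x
st=Z([[90,65],[80,192],[388,218],[395,88],[596,166]],9,295,190)
r=fit([(t,S,st)],[.5,-.2,-1.57]);print("scoop",r.x.round(4),np.degrees(r.x[2]),r.fun.round(1))
for n,c in(("teapot",[310,149]),("mug",[96,182]),("glass",[108,236]),("tongs",[345,159])): print(n,onz(t,c,0).round(3))
for n,c in(("teapot",[309,249]),("mug",[256,125]),("glass",[217,136]),("tongs",[300,277])): print(n,onz(s,c,0).round(3))
E
```

```text
sugar [0.6951 0.2652 0.0999] 5.724762809625526 [ 0.1 -0.2  0.4  0.1  0.2 -0.   0.2  0.1 -0.4 -0.4  0.6 -0.6 -0.4 -0.4
  0.  -0.3]
sugar top only [0.6952 0.2659 0.1017] 5.825026376173704 [-0.2 -0.2  0.2  0.1  0.  -0.1  0.   0.1]
sugar side only [0.6949 0.2625 0.0955] 5.472824161787924 [-0.2  0.1  0.6 -0.1 -0.5  0.   0.1 -0. ]
tea [0.6613 0.0106 0.15  ] 8.592871969802845 [-0.8 -0.4  0.4 -0.3  0.9  0.2 -0.7  0.4  0.1 -0.2  0.2  0.2 -0.3  0.
 -0.   0.2]
scoop [ 0.47   -0.3426 -1.6655] -95.42680665004536 [ 0.1 -0.   0.1  0.4 -0.1 -0.2  0.2 -0.6 -0.3  0.4]
teapot [ 0.686 -0.305  0.   ]
mug [0.562 0.495 0.   ]
glass [0.361 0.442 0.   ]
tongs [ 0.647 -0.435  0.   ]
teapot [ 0.692 -0.301  0.   ]
mug [0.572 0.497 0.   ]
glass [0.368 0.442 0.   ]
tongs [ 0.632 -0.426  0.   ]
```

```bash
cat >> h.py <<'E'
SU=(np.array([.6951,.2652]),.0999)
def su(x,y,z):
    c,n=np.cos(SU[1]),np.sin(SU[1]); return np.array([SU[0][0]+c*x-n*y,SU[0][1]+n*x+c*y,z])
def unsu(P):
    d=np.array(P[:2])-SU[0]; c,n=np.cos(SU[1]),np.sin(SU[1]); return np.array([c*d[0]+n*d[1],-n*d[0]+c*d[1],P[2]])
def down(deg):  # tool x at yaw deg, z down
    a=np.radians(deg); x=np.array([np.cos(a),np.sin(a),0]); z=np.array([0,0,-1.]); return np.c_[x,np.cross(z,x),z]
def go(P,R,T=None):
    T=tool() if T is None else T
    l=T[:3,:3].T@(np.array(P)-T[:3,3])*100; r=Rn.from_matrix(T[:3,:3].T@R).as_rotvec()
    print("lin",l.round(2).tolist(),"rot",r.round(4).tolist())
def mk(P,R): T=np.eye(4);T[:3,:3]=R;T[:3,3]=P;return T
D=-90+np.degrees(SU[1])
E
python3 - <<'E'
from h import *
go(su(-.16,-.015,.26),down(D))
print(su(-.16,-.015,.26))
E
```

```text
lin [-63.93, -58.61, -6.35] rot [0.0, -0.0, 0.2869]
[0.53739375 0.23431736 0.26      ]
```

step_arm(grip=[0,0,0,0,0,0,0,0,0,0,0,0], linear=[[0,0,-6.35],[-63.93,-58.61,-6.35],[-63.93,-58.61,-6.35],[-63.93,-58.61,-6.35],[-63.93,-58.61,-6.35],[-63.93,-58.61,-6.35],[-63.93,-58.61,-6.35],[-63.93,-58.61,-6.35],[-63.93,-58.61,-6.35],[-63.93,-58.61,-6.35],[-63.93,-58.61,-6.35],[-63.93,-58.61,-6.35]], rot=[[0,0,0],[0,0,0.2869],[0,0,0.2869],[0,0,0.2869],[0,0,0.2869],[0,0,0.2869],[0,0,0.2869],[0,0,0.2869],[0,0,0.2869],[0,0,0.2869],[0,0,0.2869],[0,0,0.2869]], grip_force=20)

```text
t: 3.35
tool_pos: [0.4756, 0.0678, 0.2601]
tcp_rot: [-0.0, 0.742, -0.671, 0.001]
contact_force: [1.3, -1.0, 0.8]
grip_width: 0.005
```

```bash
python3 - <<'E'
from h import *
go(su(-.16,-.015,.26),down(D)); go(su(-.16,-.015,.165),down(D))
E
```

```text
lin [-15.95, -7.81, 0.02] rot [-0.0013, -0.0005, 0.0002]
lin [-15.96, -7.8, 9.52] rot [-0.0013, -0.0005, 0.0002]
```

step_arm(grip=[0,0,0,0,0,0,0], linear=[[-15.95,-7.8,0],[-15.95,-7.8,0],[-15.95,-7.8,0],[-15.95,-7.8,9.5],[-15.95,-7.8,9.5],[-15.95,-7.8,9.5],[-15.95,-7.8,9.5]], rot=[[0,0,0],[0,0,0],[0,0,0],[0,0,0],[0,0,0],[0,0,0],[0,0,0]])

```text
t: 4.22
tool_pos: [0.5379, 0.2324, 0.1662]
tcp_rot: [-0.001, 0.741, -0.671, 0.001]
contact_force: [0.0, -0.0, 1.2]
grip_width: 0.001
```

```bash
python3 - <<'E'
from h import *
T=tool();print(unsu(T[:3,3]),status.get_obs()["contact_force"])
p=cap("wrist");cv2.imwrite("pics/w1.png",p["img"])
q=cap("top");cv2.imwrite("pics/t1.png",cv2.resize(q["img"][60:260,50:310],None,fx=3,fy=3))
go(su(-.12,-.015,.165),down(D))
E
```

```text
[-0.1596785  -0.01691325  0.16616893] [ 0.00281917 -0.00910583  1.15199995]
lin [-0.2, -3.93, 0.21] rot [-0.0044, 0.0006, -0.0004]
```

View pics/w1.png

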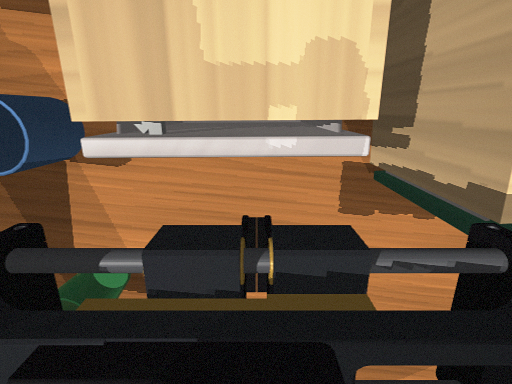

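View pics/t1.png

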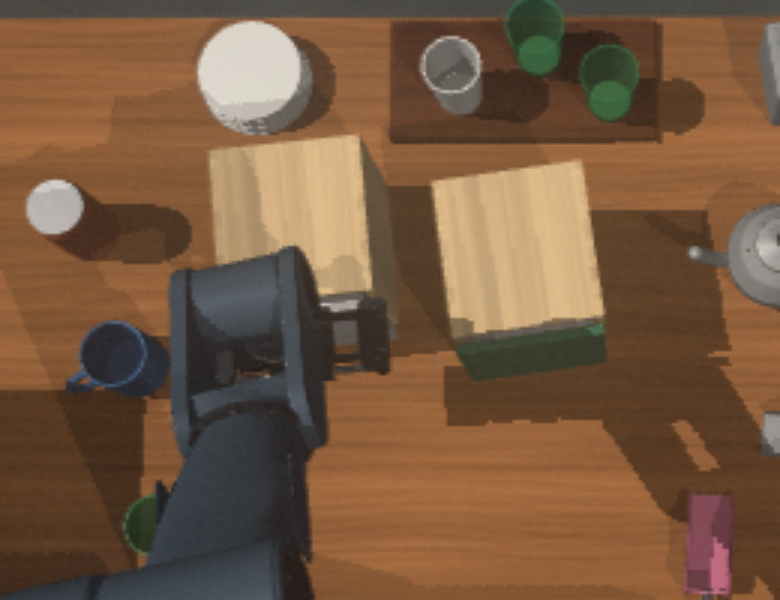

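step_arm(grip=[0,0,0,0], linear=[[0,-2.5,0],[0,-3.7,0],[0,-4.0,0],[0,-4.2,0]], rot=[[0,0,0],[0,0,0],[0,0,0],[0,0,0]])

```text
t: 4.82
tool_pos: [0.5767, 0.2362, 0.1648]
tcp_rot: [0.001, 0.742, -0.671, -0.001]
contact_force: [-4.9, -0.8, 3.1]
grip_width: 0.003
```

```bash
python3 - <<'E'
from h import *
T=tool();print(unsu(T[:3,3]),status.get_obs()["contact_force"])
p=cap("wrist");cv2.imwrite("pics/w2.png",p["img"])
E
```

```text
[-0.12073945 -0.01703832  0.16482327] [-4.92405426 -0.81389856  3.06946346]
```

View pics/w2.png

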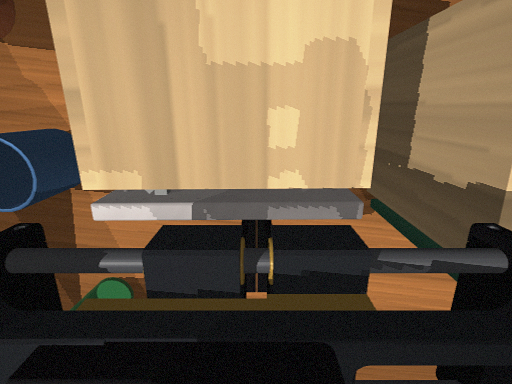

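step_arm(grip=[0,0,0], linear=[[0,-0.25,0],[0,-0.45,0],[0,-0.45,0]], rot=[[0,0,0],[0,0,0],[0,0,0]])

```text
t: 5.25
tool_pos: [0.5828, 0.2369, 0.1648]
tcp_rot: [0.0, 0.742, -0.671, -0.0]
contact_force: [-3.6, -0.8, 2.5]
grip_width: -0.0
```

step_arm(grip=[0,0,0,0,0], linear=[[0,5,0],[0,9,0],[0,9,0],[0,9,-7.5],[0,9,-7.5]], rot=[[0,0,0],[0,0,0],[0,0,0],[0,0,0],[0,0,0]])

```text
t: 5.88
tool_pos: [0.4992, 0.2291, 0.2443]
tcp_rot: [-0.006, 0.741, -0.671, 0.004]
contact_force: [0.4, -0.3, 0.5]
grip_width: 0.006
```

```bash
python3 - <<'E'
from h import *
T=tool();print(unsu(T[:3,3]),status.get_obs()["contact_force"],T[:3,:3].round(3).tolist())
p=cap("wrist")
for th in (0,.3,.35):
    P=[su(-.098-.184*np.sin(th)-d*np.cos(th),y,.016+.184*np.cos(th)-d*np.sin(th)) for y in(-.083,.083) for d in (0,.012)]
    print(th,proj(p,P).round().tolist())
cv2.imwrite("pics/w3.png",p["img"])
s=cap("side");cv2.imwrite("pics/s3.png",cv2.resize(s["img"][80:240,180:400],None,fx=3,fy=3))
E
```

```text
[-0.19855249 -0.01634362  0.24425591] [ 0.39353326 -0.25283179  0.54029012] [[0.1, -0.995, 0.014], [-0.995, -0.1, 0.003], [-0.002, -0.014, -1.0]]
0 [[339.0, 80.0], [338.0, 95.0], [133.0, 80.0], [135.0, 96.0]]
0.3 [[331.0, 146.0], [329.0, 158.0], [144.0, 146.0], [147.0, 159.0]]
0.35 [[330.0, 156.0], [328.0, 167.0], [147.0, 156.0], [150.0, 167.0]]
```

View pics/w3.png

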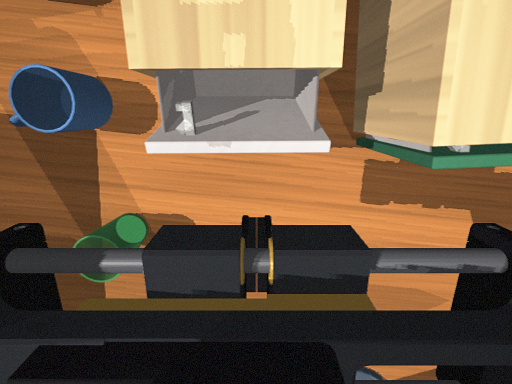

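View pics/s3.png

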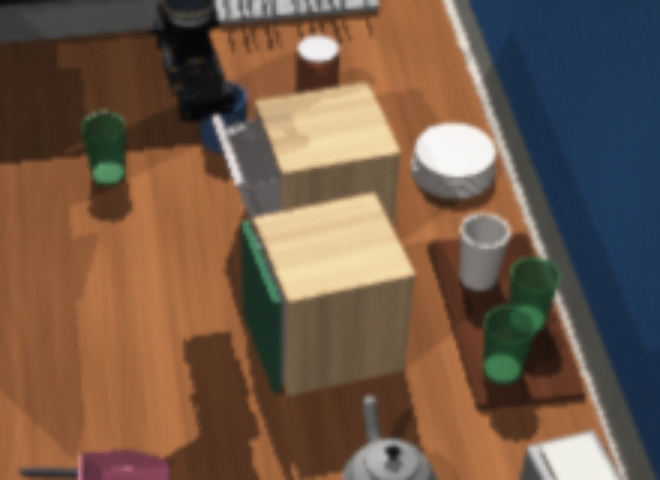

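```bash
python3 - <<'E'
from h import *
go(su(-.12,-.017,.26),down(D)); go(su(-.12,-.017,.168),down(D))
T=mk(su(-.12,-.017,.168),down(D))
for th in (.3,.4,.5,.6,.7,.75,.8): go(su(-.098-.165*np.sin(th)+.0095,-.017,.016+.165*np.cos(th)),down(D),T)
E
```

```text
lin [0.03, -8.11, -1.74] rot [-0.0081, 0.001, -0.0002]
lin [0.04, -8.04, 7.46] rot [-0.0081, 0.001, -0.0002]
lin [0.0, 1.73, -0.56] rot [0.0, 0.0, 0.0]
lin [-0.0, 3.28, 0.0] rot [0.0, 0.0, 0.0]
lin [-0.0, 4.76, 0.72] rot [0.0, 0.0, 0.0]
lin [-0.0, 6.17, 1.58] rot [0.0, 0.0, 0.0]
lin [-0.0, 7.48, 2.58] rot [0.0, 0.0, 0.0]
lin [-0.0, 8.1, 3.13] rot [0.0, 0.0, 0.0]
lin [-0.0, 8.69, 3.7] rot [0.0, 0.0, 0.0]
```

step_arm(grip=[0,0,0,0,0,0,0], linear=[[0,-4,-1.7],[0,-8.1,-1.7],[0,-8.1,-1.7],[0,-8.1,-1.7],[0,-8.05,5],[0,-8.05,7.4],[0,-8.05,7.4]], rot=[[0,0,0],[0,0,0],[0,0,0],[0,0,0],[0,0,0],[0,0,0],[0,0,0]])

```text
t: 6.85
tool_pos: [0.5699, 0.2354, 0.1627]
tcp_rot: [0.003, 0.742, -0.671, -0.002]
contact_force: [-0.8, 0.0, -0.2]
grip_width: 0.009
```

```bash
python3 - <<'E'
from h import *
T=tool();print(unsu(T[:3,3]),status.get_obs()["contact_force"])
p=cap("wrist");cv2.imwrite("pics/w4.png",p["img"])
for th in (.3,.4,.5,.6,.7,.75,.8): go(su(-.098-.165*np.sin(th)+.0095,-.017,.016+.165*np.cos(th)),down(D))
E
```

```text
[-0.12754092 -0.01714169  0.16270758] [-0.76967398  0.03829796 -0.17782798]
lin [0.01, 1.19, -0.87] rot [0.0029, -0.0003, 0.0003]
lin [0.01, 2.74, -0.3] rot [0.0029, -0.0003, 0.0003]
lin [0.01, 4.22, 0.42] rot [0.0029, -0.0003, 0.0003]
lin [0.01, 5.62, 1.29] rot [0.0029, -0.0003, 0.0003]
lin [0.01, 6.93, 2.29] rot [0.0029, -0.0003, 0.0003]
lin [0.01, 7.55, 2.84] rot [0.0029, -0.0003, 0.0003]
lin [0.01, 8.14, 3.42] rot [0.0029, -0.0003, 0.0003]
```

View pics/w4.png

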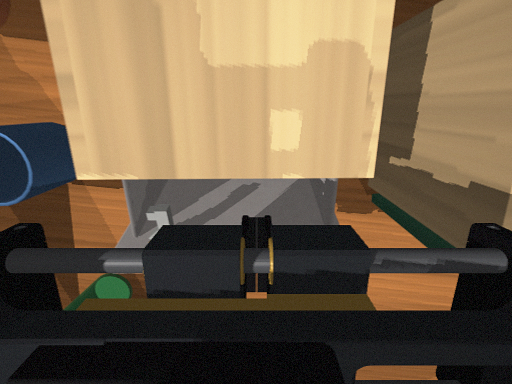

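step_arm(grip=[0,0,0,0,0,0,0,0,0], linear=[[0,1.2,-0.9],[0,2.0,-0.6],[0,2.75,-0.3],[0,3.5,0.05],[0,4.2,0.4],[0,4.9,0.85],[0,5.6,1.3],[0,6.3,1.8],[0,6.9,2.3]], rot=[[0,0,0],[0,0,0],[0,0,0],[0,0,0],[0,0,0],[0,0,0],[0,0,0],[0,0,0],[0,0,0]])

```text
t: 8.02
tool_pos: [0.4962, 0.228, 0.1461]
tcp_rot: [0.006, 0.742, -0.671, -0.005]
contact_force: [-20.9, -3.0, 36.1]
grip_width: 0.004
```

```bash
python3 - <<'E'
from h import *
T=tool();print(unsu(T[:3,3]),status.get_obs()["contact_force"])
p=cap("wrist");cv2.imwrite("pics/w5.png",p["img"])
for th in (.75,.8,.85): go(su(-.098-.165*np.sin(th)+.0095,-.017,.016+.165*np.cos(th)),down(D))
E
```

```text
[-0.20160165 -0.01717712  0.14606947] [-20.87370303  -3.00715843  36.1072798 ]
lin [-0.02, -0.29, 0.82] rot [0.019, -0.0017, 0.0009]
lin [-0.02, 0.29, 1.41] rot [0.019, -0.0017, 0.0009]
lin [-0.03, 0.83, 2.03] rot [0.019, -0.0017, 0.0009]
```

View pics/w5.png

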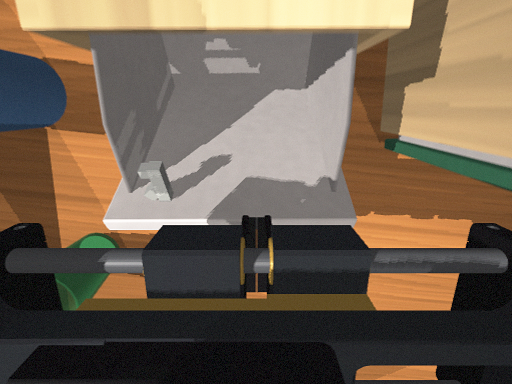

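```bash
python3 - <<'E'
from h import *
o=status.get_obs();print(o["contact_force"],o["torque"],o["joint_positions"].round(3))
T=tool()
p=cap("wrist")
print("tcp px",proj(p,T[:3,3]))
for th in (.55,.6,.65,.7,.75,.8):
    P=[su(-.098-.184*np.sin(th)-d*np.cos(th),y,.016+.184*np.cos(th)-d*np.sin(th)) for y in(-.083,.083) for d in (0,.012)]
    print(th,proj(p,P).round().tolist())
cv2.imwrite("pics/w5z.png",cv2.resize(p["img"][170:320,90:370],None,fx=2.8,fy=2.8))
s=cap("side");cv2.imwrite("pics/s5.png",cv2.resize(s["img"][80:200,200:340],None,fx=5,fy=5))
E
```

```text
[-19.50178394  -3.32007989  28.82075534] [-0.59685405  3.46743576 -0.02513206] [2.260e-01 4.960e-01 1.674e+00 1.000e-03 9.910e-01 1.696e+00]
tcp px [[255.97181356 216.66592923]]
0.55 [[359.0, 220.0], [354.0, 230.0], [99.0, 220.0], [107.0, 230.0]]
0.6 [[355.0, 228.0], [350.0, 236.0], [105.0, 228.0], [113.0, 237.0]]
0.65 [[351.0, 234.0], [346.0, 241.0], [111.0, 234.0], [118.0, 242.0]]
0.7 [[347.0, 240.0], [343.0, 246.0], [117.0, 240.0], [124.0, 246.0]]
0.75 [[344.0, 244.0], [339.0, 249.0], [122.0, 244.0], [129.0, 249.0]]
0.8 [[340.0, 247.0], [336.0, 251.0], [127.0, 247.0], [133.0, 251.0]]
```

View pics/w5z.png

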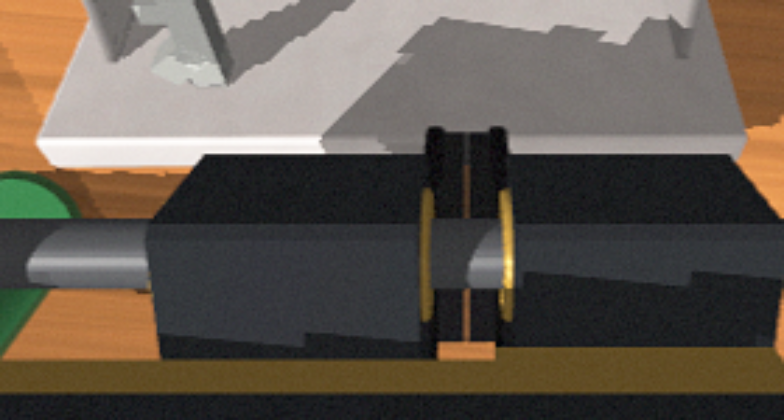

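View pics/s5.png

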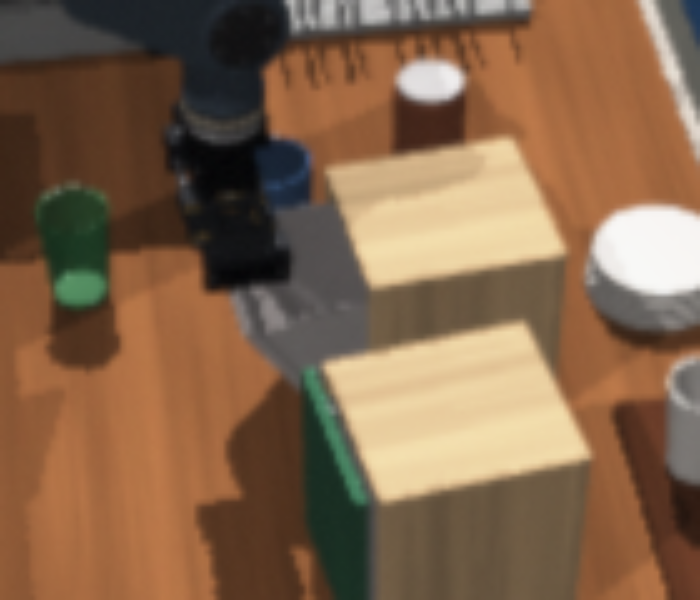

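```bash
python3 - <<'E'
from h import *
p=cap("wrist");T=tool();print(T[:3,3],unsu(T[:3,3]))
print(proj(p,[su(-.09,.085,.2),su(-.09,-.085,.2)]).round())
cv2.imwrite("pics/w6.png",p["img"])
q=cap("top");cv2.imwrite("pics/t6.png",cv2.resize(q["img"][110:210,90:230],None,fx=5.5,fy=5.5,interpolation=cv2.INTER_CUBIC))
for th in (.5,.6,.7,.75):
    print(th,((proj(q,[su(-.098-.184*np.sin(th)-d*np.cos(th),y,.016+.184*np.cos(th)-d*np.sin(th)) for y in(-.083,.083) for d in (0,.012)])+.5-[90,110])*5.5-.5).round().tolist())
E
```

```text
[0.4941211  0.22775143 0.14492409] [-0.20371174 -0.01721745  0.14492409]
[[ 17.  23.]
 [415.  23.]]
0.5 [[478.0, 421.0], [481.0, 439.0], [206.0, 448.0], [209.0, 467.0]]
0.6 [[483.0, 448.0], [486.0, 466.0], [212.0, 476.0], [216.0, 493.0]]
0.7 [[488.0, 475.0], [491.0, 491.0], [218.0, 502.0], [222.0, 518.0]]
0.75 [[490.0, 487.0], [493.0, 503.0], [221.0, 514.0], [226.0, 530.0]]
```

View pics/w6.png

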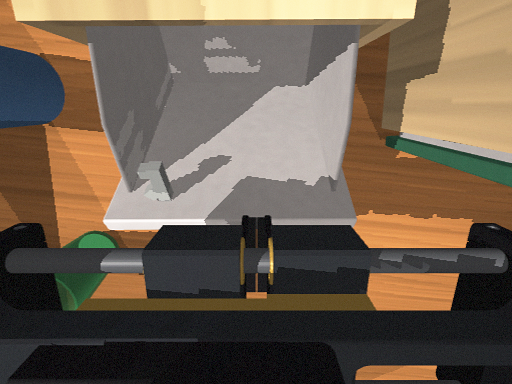

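View pics/t6.png

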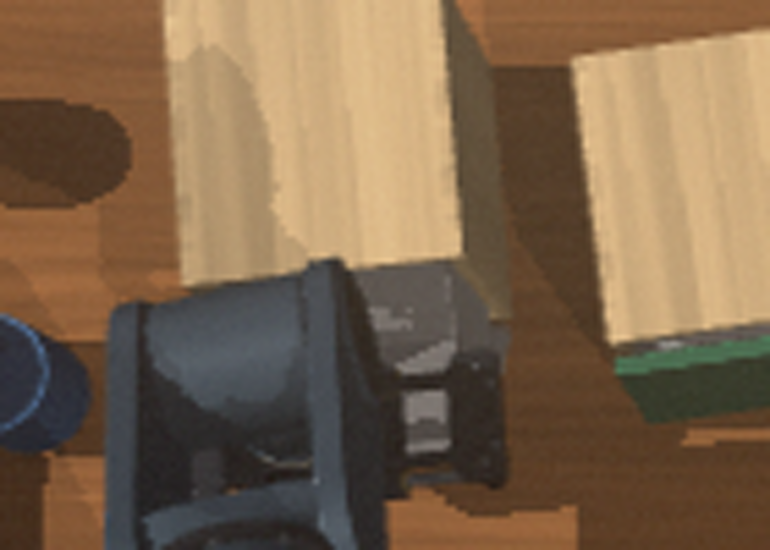

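step_arm(grip=[0,0,0,0], linear=[[0,0,-2],[0,0,-6],[0,0,-10],[0,0,-10]], rot=[[0,0,0],[0,0,0],[0,0,0],[0,0,0]])

```text
t: 8.78
tool_pos: [0.5069, 0.2297, 0.246]
tcp_rot: [-0.003, 0.742, -0.671, 0.002]
contact_force: [-0.0, -0.2, 0.2]
grip_width: 0.002
```

```bash
python3 - <<'E'
from h import *
T=tool();print(unsu(T[:3,3]),status.get_obs()["contact_force"])
p=cap("wrist");cv2.imwrite("pics/w7.png",p["img"])
for th in (.3,.4,.5,.55,.6,.65,.7,.75,.8):
    P=[su(-.098-.184*np.sin(th)-d*np.cos(th),y,.016+.184*np.cos(th)-d*np.sin(th)) for y in(-.083,.083) for d in (0,.012)]
    print(th,proj(p,P).round().tolist())
E
```

```text
[-0.19081121 -0.01658865  0.24600743] [-0.04655539 -0.2050389   0.21604517]
0.3 [[330.0, 154.0], [328.0, 166.0], [146.0, 154.0], [149.0, 166.0]]
0.4 [[327.0, 172.0], [325.0, 182.0], [150.0, 172.0], [153.0, 182.0]]
0.5 [[323.0, 186.0], [321.0, 195.0], [155.0, 186.0], [158.0, 195.0]]
0.55 [[322.0, 193.0], [320.0, 200.0], [158.0, 193.0], [161.0, 200.0]]
0.6 [[320.0, 198.0], [318.0, 205.0], [160.0, 198.0], [163.0, 205.0]]
0.65 [[319.0, 204.0], [317.0, 210.0], [163.0, 204.0], [166.0, 210.0]]
0.7 [[317.0, 208.0], [315.0, 213.0], [165.0, 208.0], [168.0, 213.0]]
0.75 [[315.0, 212.0], [314.0, 217.0], [167.0, 212.0], [170.0, 217.0]]
0.8 [[314.0, 215.0], [312.0, 219.0], [170.0, 215.0], [172.0, 219.0]]
```

View pics/w7.png

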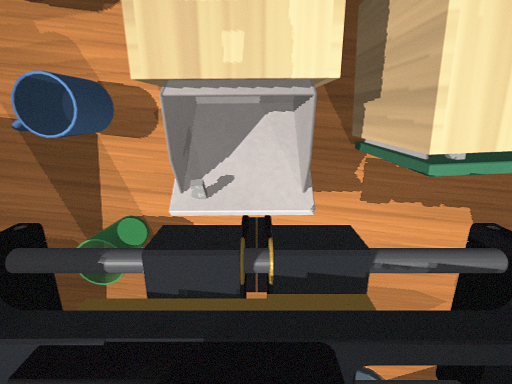

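step_arm(grip=[0,0,0], linear=[[0,4,-4],[0,6,-6],[0,6,-6]], rot=[[0,0,0],[0,0,0],[0,0,0]])

```text
t: 9.2
tool_pos: [0.444, 0.2231, 0.3027]
tcp_rot: [-0.0, 0.742, -0.671, 0.0]
contact_force: [-0.1, 0.3, 0.3]
grip_width: 0.002
```

```bash
python3 - <<'E'
from h import *
T=tool();print(unsu(T[:3,3]),status.get_obs()["contact_force"])
p=cap("wrist");cv2.imwrite("pics/w8.png",cv2.resize(p["img"][20:220,100:370],None,fx=2.9,fy=2.9,interpolation=cv2.INTER_CUBIC))
Z=lambda a:((a+.5-[100,20])*2.9-.5).round().tolist()
print("carc",Z(proj(p,[su(-.09,.085,.2),su(-.09,-.085,.2)])))
for th in (.6,.65,.7,.75,.8):
    P=[su(-.098-.184*np.sin(th)-d*np.cos(th),y,.016+.184*np.cos(th)-d*np.sin(th)) for y in(-.083,.083) for d in (0,.012)]
    P+=[su(-.098+.105*np.cos(th)-.115*np.sin(th),0,.016+.105*np.sin(th)+.115*np.cos(th))]
    print(th,Z(proj(p,P)))
E
```

```text
[-0.25400671 -0.01684657  0.30265699] [-0.10778023  0.27669113  0.27565328]
carc [[140.0, -18.0], [663.0, -18.0]]
0.6 [[617.0, 324.0], [612.0, 347.0], [207.0, 324.0], [214.0, 347.0], [406.0, -33.0]]
0.65 [[613.0, 342.0], [609.0, 363.0], [212.0, 342.0], [219.0, 363.0], [407.0, -10.0]]
0.7 [[610.0, 357.0], [605.0, 376.0], [218.0, 357.0], [225.0, 376.0], [407.0, 14.0]]
0.75 [[606.0, 372.0], [602.0, 389.0], [223.0, 372.0], [230.0, 389.0], [407.0, 38.0]]
0.8 [[603.0, 385.0], [598.0, 400.0], [229.0, 385.0], [235.0, 400.0], [408.0, 62.0]]
```

View pics/w8.png

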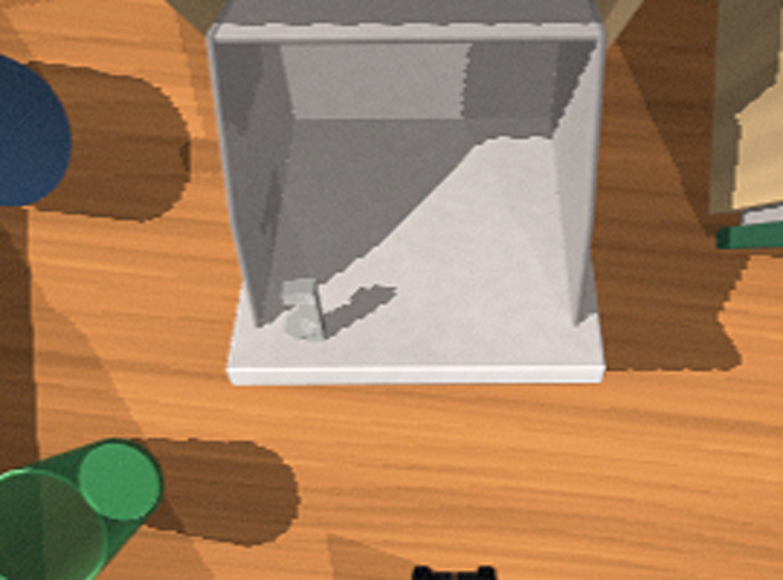

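```bash
python3 - <<'E'
from h import *
go([.4686,-.358,.20],down(-5.4)); 
E
```

```text
lin [58.05, 3.41, 10.2] rot [0.0006, 0.0003, -1.3765]
```

step_arm(grip=[8.7,8.7,8.7,8.7,8.7,8.7,8.7,8.7,8.7,8.7,8.7,8.7], linear=[[58.05,3.4,10.2],[58.05,3.4,10.2],[58.05,3.4,10.2],[58.05,3.4,10.2],[58.05,3.4,10.2],[58.05,3.4,10.2],[58.05,3.4,10.2],[58.05,3.4,10.2],[58.05,3.4,10.2],[58.05,3.4,10.2],[58.05,3.4,10.2],[58.05,3.4,10.2]], rot=[[0,0,-1.3765],[0,0,-1.3765],[0,0,-1.3765],[0,0,-1.3765],[0,0,-1.3765],[0,0,-1.3765],[0,0,-1.3765],[0,0,-1.3765],[0,0,-1.3765],[0,0,-1.3765],[0,0,-1.3765],[0,0,-1.3765]])

```text
t: 10.75
tool_pos: [0.4684, -0.3589, 0.1982]
tcp_rot: [-0.001, 0.999, -0.049, -0.001]
contact_force: [0.2, 0.9, -0.1]
grip_width: 0.997
```

```bash
python3 - <<'E'
from h import *
T=tool();print(T)
p=cap("wrist");cv2.imwrite("pics/w9.png",p["img"]); print(status.get_obs()["dq"].round(2))
c,n=np.cos(np.radians(-95.4)),np.sin(np.radians(-95.4)); M=np.array([[c,-n,0],[n,c,0],[0,0,1]])
S=np.array([[-.065,.027,.014],[-.065,-.027,.014],[.055,-.027,.042],[.055,.027,.042],[.137,0,.035]])
print(proj(p,S@M.T+[.470,-.3426,0]).round().tolist())
E
```

```text
[[ 0.99528119 -0.09700557 -0.00229727  0.46838912]
 [-0.09699862 -0.9952801   0.00296351 -0.35894453]
 [-0.0025739  -0.0027267  -0.99999297  0.19824425]
 [ 0.          0.          0.          1.        ]]
[ 0.03 -0.04  0.03  0.    0.01 -0.  ]
[[276.0, 106.0], [235.0, 106.0], [236.0, 199.0], [276.0, 199.0], [256.0, 251.0]]
```

View pics/w9.png

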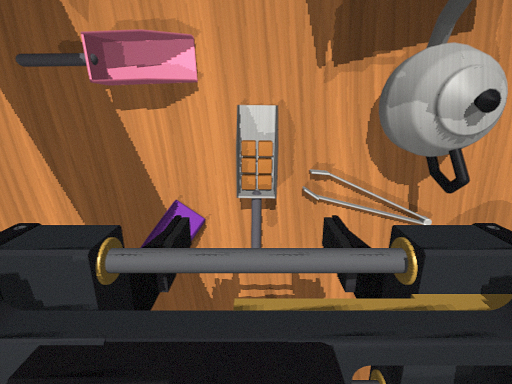

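```bash
python3 - <<'E'
from h import *
go([.469,-.358,.08],down(-7));go([.469,-.358,.009],down(-7))
E
```

```text
lin [0.09, 0.12, 11.89] rot [-0.0032, 0.0026, 0.0266]
lin [0.11, 0.15, 18.99] rot [-0.0032, 0.0026, 0.0266]
```

step_arm(grip=[7,7,7,7,7], linear=[[0.1,0.1,6],[0.1,0.1,12],[0.1,0.1,16],[0.1,0.15,18.8],[0.1,0.15,18.8]], rot=[[0,0,0.027],[0,0,0.027],[0,0,0.027],[0,0,0.027],[0,0,0.027]])

```text
t: 11.42
tool_pos: [0.4689, -0.3556, 0.011]
tcp_rot: [-0.002, 0.998, -0.06, -0.002]
contact_force: [0.6, 0.9, 0.3]
grip_width: 0.805
```

```bash
python3 - <<'E'
from h import *
T=tool();print(T[:3,3],status.get_obs()["contact_force"])
p=cap("wrist");cv2.imwrite("pics/w10.png",p["img"])
E
```

```text
[ 0.46887791 -0.35562435  0.01103872] [0.62281366 0.90853143 0.27969486]
```

View pics/w10.png

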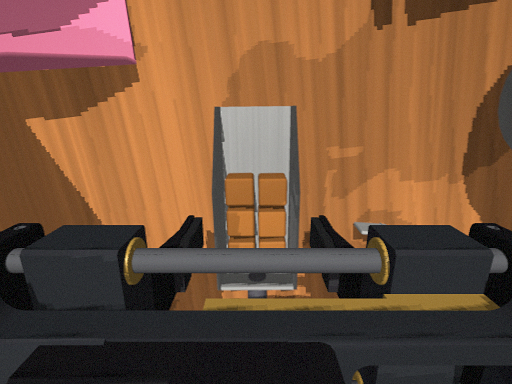

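step_arm(grip=[6,5,5,5,5,5], linear=[[0,0.1,0.1],[0,0.1,0.1],[0,0.1,0.1],[0,0.1,0.1],[0,0.1,0.1],[0,0.1,0.1]], rot=[[0,0,0],[0,0,0],[0,0,0],[0,0,0],[0,0,0],[0,0,0]], grip_force=30)

```text
t: 12.22
tool_pos: [0.4701, -0.3608, 0.013]
tcp_rot: [0.0, 0.998, -0.061, 0.0]
contact_force: [-0.2, 1.5, 5.8]
grip_width: 0.609
```

step_arm(grip=[5,5,5,5], linear=[[0,0,-2],[0,0,-6],[0,0,-12],[0,0,-12]], rot=[[0,0,0],[0,0,0],[0,0,0],[0,0,0]])

```text
t: 12.72
tool_pos: [0.4726, -0.3634, 0.1366]
tcp_rot: [0.004, 0.998, -0.061, 0.004]
contact_force: [-0.2, 0.1, -2.5]
grip_width: 0.612
```

```bash
python3 - <<'E'
from h import *
T=tool();print(T[:3,3],status.get_obs()["contact_force"])
p=cap("wrist");cv2.imwrite("pics/w11.png",p["img"])
s=cap("side");cv2.imwrite("pics/s11.png",cv2.resize(s["img"][180:330,190:390],None,fx=3.5,fy=3.5))
E
```

```text
[ 0.4726313  -0.36344261  0.13656317] [-0.19306651  0.13503431 -2.52860441]
```

View pics/w11.png

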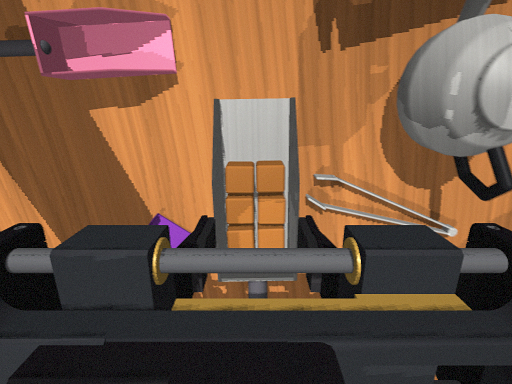

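View pics/s11.png

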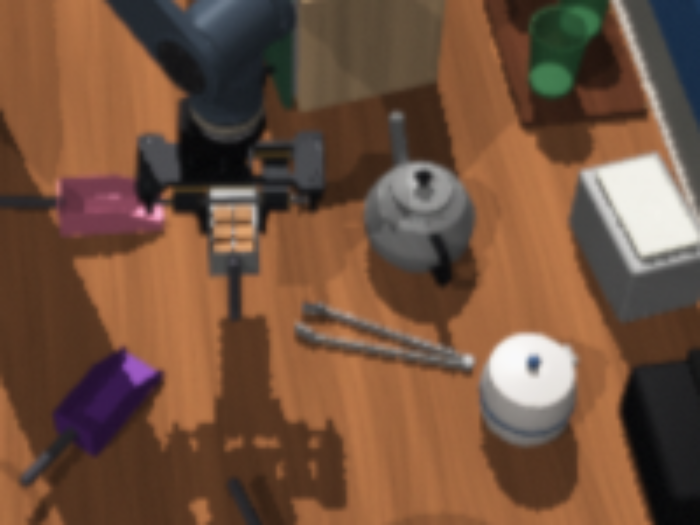

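```bash
cat >> h.py <<'E'
NT=np.array([0,-.083,.013])
def pour(N,phi):
    R=down(D)@Rn.from_rotvec([-phi,0,0]).as_matrix(); return N-R@NT,R
E
python3 - <<'E'
from h import *
T=tool()
P,R=pour(su(-.21,0,.255),0); print(P)
go([T[0,3],T[1,3],P[2]],T[:3,:3]); go(P,R)
P0,R0=P,R
for phi,z in((.3,.23),(.6,.20),(.9,.17)):
    P,R=pour(su(-.19,0,z),phi);print(phi,P.round(3),np.hypot(*P[:2]).round(3));go(P,R,mk(P0,R0))
E
```

```text
[0.40356086 0.23597796 0.268     ]
lin [0.0, 0.0, -13.61] rot [0.0, 0.0, 0.0]
lin [-13.78, -58.38, -13.62] rot [-0.0001, -0.0002, 1.3493]
0.3 [0.431 0.239 0.267] 0.493
lin [-0.0, -2.75, 0.11] rot [-0.3, 0.0, 0.0]
0.6 [0.445 0.24  0.258] 0.506
lin [0.0, -4.18, 1.04] rot [-0.6, 0.0, 0.0]
0.9 [0.465 0.242 0.243] 0.524
lin [0.0, -6.16, 2.49] rot [-0.9, -0.0, -0.0]
```

step_arm(grip=[5,5,5,5,5,5,5,5,5,5,5,5], linear=[[0,0,-3],[0,0,-8],[0,-1,-12],[-0.7,-3,-13.6],[-1.4,-6,-13.6],[-2.4,-10,-13.6],[-3.5,-15,-13.6],[-4.7,-20,-13.6],[-5.9,-25,-13.6],[-7.1,-30,-13.6],[-8.3,-35,-13.6],[-9.4,-40,-13.6]], rot=[[0,0,0],[0,0,0],[0,0,0.03],[0,0,0.08],[0,0,0.15],[0,0,0.24],[0,0,0.35],[0,0,0.46],[0,0,0.57],[0,0,0.69],[0,0,0.8],[0,0,0.92]])

```text
t: 14.32
tool_pos: [0.4229, 0.0497, 0.2656]
tcp_rot: [0.001, 0.866, -0.499, -0.002]
contact_force: [0.8, -0.4, -3.3]
grip_width: 0.608
```

```bash
python3 - <<'E'
from h import *
P,R=pour(su(-.21,0,.255),0); go(P,R); print(status.get_obs()["contact_force"])
E
```

```text
lin [-17.09, -7.66, -0.21] rot [0.0046, 0.0025, 0.425]
[ 0.84545381 -0.43659957 -3.26855285]
```

step_arm(grip=[5,5,5,5,5,5,5], linear=[[-4.3,-2,0],[-8.6,-4,0],[-12,-5.5,0],[-15,-6.8,0],[-16.7,-7.6,0],[-17.1,-7.7,0],[-17.1,-7.7,0]], rot=[[0,0,0.1],[0,0,0.2],[0,0,0.29],[0,0,0.37],[0,0,0.42],[0,0,0.425],[0,0,0.425]])

```text
t: 15.2
tool_pos: [0.4041, 0.2338, 0.2664]
tcp_rot: [0.002, 0.743, -0.669, -0.001]
contact_force: [-0.0, -0.5, -2.5]
grip_width: 0.61
```

```bash
python3 - <<'E'
from h import *
T=tool();print(unsu(T[:3,3]),status.get_obs()["contact_force"],status.get_obs()["joint_positions"].round(2))
p=cap("wrist");cv2.imwrite("pics/w12.png",p["img"])
for phi,z in((.3,.23),(.6,.20),(.9,.17)):
    P,R=pour(su(-.19,0,z),phi);go(P,R)
E
```

```text
[-0.29266568 -0.00217412  0.26641687] [-0.04316551 -0.47836152 -2.54455064] [ 0.28  0.23  1.72 -0.    1.2   1.75]
lin [-0.23, -2.69, -0.02] rot [-0.2976, -0.0017, 0.0045]
lin [-0.23, -4.12, 0.91] rot [-0.5976, -0.0023, 0.0043]
lin [-0.22, -6.1, 2.35] rot [-0.8976, -0.003, 0.0039]
```

View pics/w12.png

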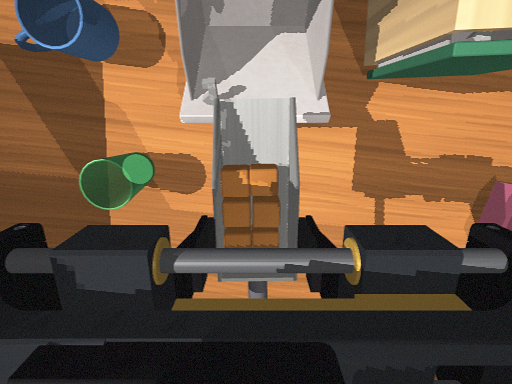

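step_arm(grip=[5,5,5,5,5,5,5,5,5,5,5,5], linear=[[-0.2,-1.3,0],[-0.2,-2.7,0],[-0.2,-3.2,0.3],[-0.2,-3.7,0.6],[-0.2,-4.1,0.9],[-0.2,-4.7,1.4],[-0.2,-5.4,1.9],[-0.2,-6.1,2.35],[-0.2,-6.1,2.35],[-0.2,-6.1,2.35],[-0.2,-6.1,2.35],[-0.2,-6.1,2.35]], rot=[[-0.15,0,0],[-0.3,0,0],[-0.4,0,0],[-0.5,0,0],[-0.6,0,0],[-0.7,0,0],[-0.8,0,0],[-0.9,0,0],[-0.9,0,0],[-0.9,0,0],[-0.9,0,0],[-0.9,0,0]])

```text
t: 16.75
tool_pos: [0.4654, 0.2429, 0.2455]
tcp_rot: [0.322, 0.67, -0.603, -0.29]
contact_force: [0.6, 0.0, -1.7]
grip_width: 0.611
```

```bash
python3 - <<'E'
from h import *
T=tool();print(unsu(T[:3,3]),status.get_obs()["contact_force"],status.get_obs()["joint_positions"].round(2))
P,R=pour(su(-.19,0,.17),.9);go(P,R)
p=cap("wrist");cv2.imwrite("pics/w13.png",p["img"])
s=cap("side");cv2.imwrite("pics/s13.png",cv2.resize(s["img"][80:220,190:330],None,fx=4,fy=4))
E
```

```text
[-0.2307424   0.00070585  0.24547388] [ 5.97868802e-01  8.66986378e-04 -1.68724297e+00] [0.21 0.81 1.07 0.1  2.15 1.69]
lin [0.07, -0.14, 0.2] rot [-0.0027, -0.0036, 0.0032]
```

View pics/w13.png

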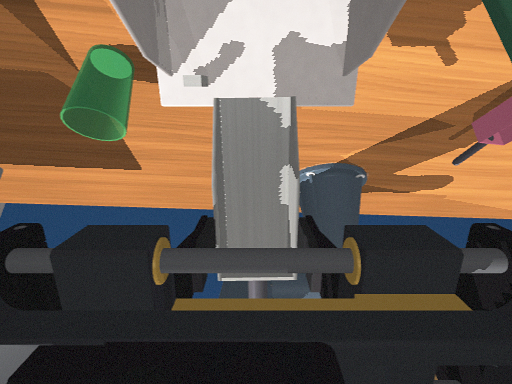

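View pics/s13.png

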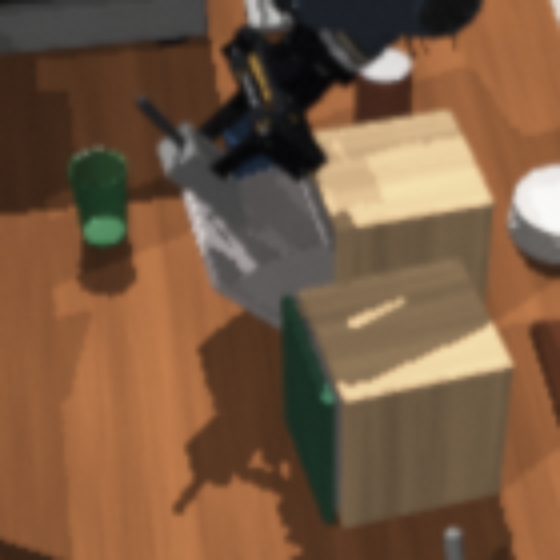

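step_arm(grip=[5,5,5,5,5,5,5,5], linear=[[0,-1,-3],[0,-2,-6],[0,-2,-8],[0,-1,-9],[0,0,-9],[0,0,-9],[0,0,-9],[0,0,-9]], rot=[[0,0,0],[0.15,0,0],[0.3,0,0],[0.45,0,0],[0.6,0,0],[0.75,0,0],[0.9,0,0],[0.9,0,0]])

```text
t: 17.85
tool_pos: [0.5312, 0.25, 0.3011]
tcp_rot: [0.002, 0.744, -0.669, -0.001]
contact_force: [0.3, 0.2, -2.1]
grip_width: 0.61
```

```bash
python3 - <<'E'
from h import *
T=tool();print(T[:3,3],unsu(T[:3,3]),status.get_obs()["contact_force"],status.get_obs()["joint_positions"].round(2))
p=cap("wrist");cv2.imwrite("pics/w14.png",p["img"])
a=np.cos
Q=np.array([.470,-.345,.2]); go(Q,down(-7))
t=cap("top");cv2.imwrite("pics/t14.png",t["img"])
E
```

```text
[0.53124333 0.25000559 0.30113016] [-0.1645551   0.00122341  0.30113016] [ 0.30911338  0.2370469  -2.07862366] [0.25 0.38 1.39 0.   1.38 1.71]
lin [58.52, 12.58, 10.13] rot [0.0019, 0.0016, -1.3435]
```

View pics/w14.png

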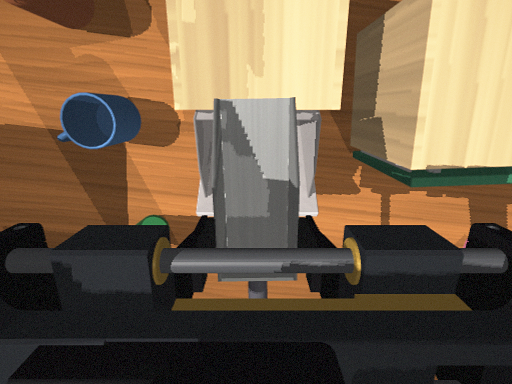

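View pics/t14.png

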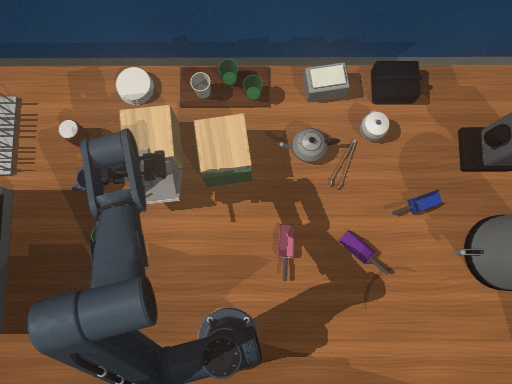

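```bash
python3 - <<'E'
from h import *
go([.470,-.361,.25],down(-7))
E
```

```text
lin [60.1, 12.92, 5.09] rot [0.0007, 0.0007, -1.3441]
```

step_arm(grip=[5,5,5,5,5,5,5,5,5,5,5,5], linear=[[3,3,0],[8,6,0],[14,8,0],[20,9.5,0],[26,10.5,0],[32,11.2,0],[38,11.8,1],[44,12.2,2],[50,12.5,3],[55,12.8,4],[58.5,12.9,5],[60.1,12.9,5]], rot=[[0,0,0],[0,0,-0.12],[0,0,-0.27],[0,0,-0.42],[0,0,-0.57],[0,0,-0.72],[0,0,-0.87],[0,0,-1.02],[0,0,-1.17],[0,0,-1.3],[0,0,-1.344],[0,0,-1.344]])

```text
t: 19.45
tool_pos: [0.4702, -0.3642, 0.2483]
tcp_rot: [-0.001, 0.998, -0.063, -0.001]
contact_force: [-0.0, -0.1, -2.2]
grip_width: 0.605
```

```bash
python3 - <<'E'
from h import *
T=tool();print(T[:3,3],status.get_obs()["contact_force"])
go([.470,-.361,.03],down(-7));go([.470,-.361,.015],down(-7))
s=cap("side");cv2.imwrite("pics/s15.png",cv2.resize(s["img"][60:360,190:430],None,fx=2,fy=2))
t=cap("top");cv2.imwrite("pics/t15.png",cv2.resize(t["img"][70:270,80:400],None,fx=2.4,fy=2.4))
p=cap("wrist");cv2.imwrite("pics/w15.png",p["img"])
E
```

```text
[ 0.47017039 -0.36416265  0.24831989] [-0.03438644 -0.05703446 -2.17971166]
lin [-0.0, -0.26, 21.83] rot [-0.0023, 0.0024, -0.0037]
lin [0.0, -0.26, 23.33] rot [-0.0023, 0.0024, -0.0037]
```

View pics/w15.png

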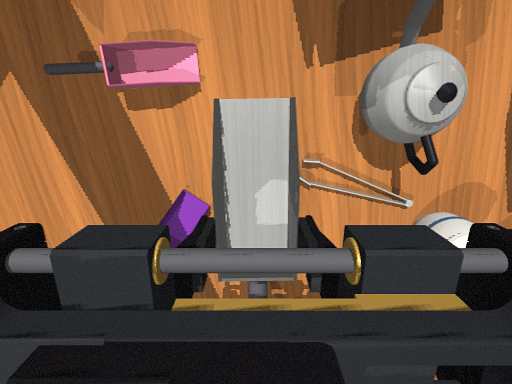

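View pics/t15.png

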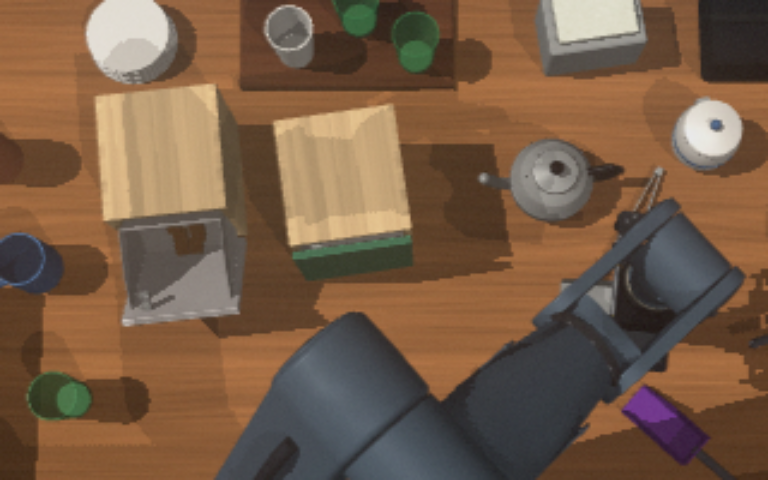

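View pics/s15.png

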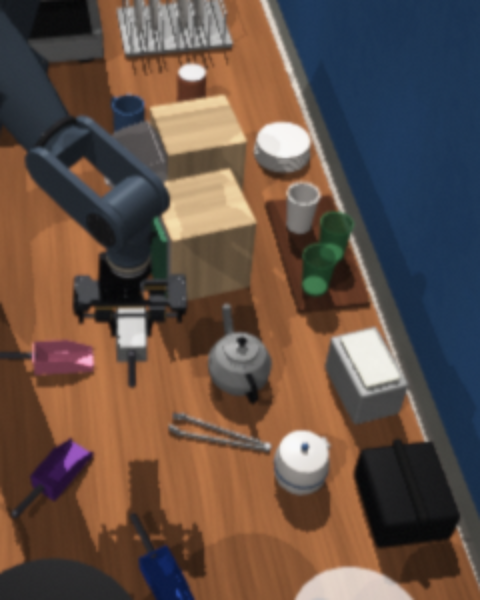

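step_arm(grip=[5,5,5,5,5,5,5], linear=[[0,-0.25,6],[0,-0.25,12],[0,-0.25,18],[0,-0.25,21.5],[0,-0.25,22.6],[0,-0.25,22.8],[0,-0.25,22.8]], rot=[[0,0,0],[0,0,0],[0,0,0],[0,0,0],[0,0,0],[0,0,0],[0,0,0]])

```text
t: 20.48
tool_pos: [0.4716, -0.3593, 0.0241]
tcp_rot: [0.001, 0.998, -0.061, 0.001]
contact_force: [0.2, -0.6, -2.3]
grip_width: 0.61
```

```bash
python3 - <<'E'
from h import *
T=tool();print(T,status.get_obs()["contact_force"],status.get_obs()["torque"])
E
```

```text
[[ 0.99257194 -0.12163482  0.00243122  0.47160216]
 [-0.12162859 -0.99257237 -0.00256458 -0.35932883]
 [ 0.0027251   0.00224982 -0.99999376  0.02409282]
 [ 0.          0.          0.          1.        ]] [ 0.23239707 -0.61378219 -2.29486148] [-0.02392463 -0.08085451 -0.00934037]
```

step_arm(grip=[5,5,5,5], linear=[[0,0,0.5],[0,0,0.8],[0,0,0.95],[0,0,0.95]], rot=[[0,0,0],[0,0,0],[0,0,0],[0,0,0]])

```text
t: 20.98
tool_pos: [0.4703, -0.3586, 0.0131]
tcp_rot: [0.0, 0.998, -0.061, 0.0]
contact_force: [-1.1, 0.6, 2.9]
grip_width: 0.608
```

step_arm(grip=[5.8,6.4,7,7,7,7,7,7], linear=[[0,0,0],[0,0,0],[0,0,0],[0,0,0],[0,0,-2],[0,0,-7],[0,0,-13],[0,0,-18]], rot=[[0,0,0],[0,0,0],[0,0,0],[0,0,0],[0,0,0],[0,0,0],[0,0,0],[0,0,0]])

```text
t: 21.98
tool_pos: [0.4705, -0.3587, 0.1949]
tcp_rot: [0.0, 0.998, -0.061, 0.001]
contact_force: [0.8, -0.4, -0.3]
grip_width: 0.801
```

```bash
python3 - <<'E'
from h import *
T=tool();print(T[:3,3],status.get_obs()["contact_force"])
go([.42,0.,.35],down(D)); go([.38,.215,.33],down(D))
p=cap("wrist");cv2.imwrite("pics/w16.png",p["img"])
t=cap("top")
Z=lambda a:((a+.5-[100,100])*6-.5).round().tolist()
cv2.imwrite("pics/t16.png",cv2.resize(t["img"][100:200,100:200],None,fx=6,fy=6,interpolation=cv2.INTER_CUBIC))
for th in (.65,.7,.75,.8):
    P=[su(-.098-.184*np.sin(th)-d*np.cos(th),y,.016+.184*np.cos(th)-d*np.sin(th)) for y in(-.083,.083) for d in (0,.012)]
    print(th,Z(proj(t,P)))
for n in ("teapot","tongs","mug","glass"): print(n,[(px(r["xy"]).round(),round(r["conf"],2)) for r in finder.landmark_of(t,n)][:2])
E
```

```text
[ 0.47050729 -0.35873831  0.19492248] [ 0.75876621 -0.41861026 -0.28563006]
lin [-9.38, -34.97, -15.55] rot [0.0, -0.0016, 1.3485]
lin [-15.97, -55.83, -13.58] rot [0.0, -0.0016, 1.3485]
0.65 [[469.0, 564.0], [473.0, 582.0], [174.0, 594.0], [179.0, 612.0]]
0.7 [[472.0, 578.0], [476.0, 596.0], [178.0, 608.0], [182.0, 625.0]]
0.75 [[475.0, 591.0], [478.0, 608.0], [181.0, 621.0], [186.0, 638.0]]
0.8 [[477.0, 604.0], [481.0, 621.0], [185.0, 634.0], [190.0, 650.0]]
teapot [(array([309., 147.]), 0.82), (array([159., 175.]), 0.44)]
tongs [(array([346., 161.]), 0.48)]
mug [(array([ 98., 182.]), 0.73), (array([346., 160.]), 0.22)]
glass [(array([111., 236.]), 0.76), (array([154., 168.]), 0.4)]
```

View pics/w16.png

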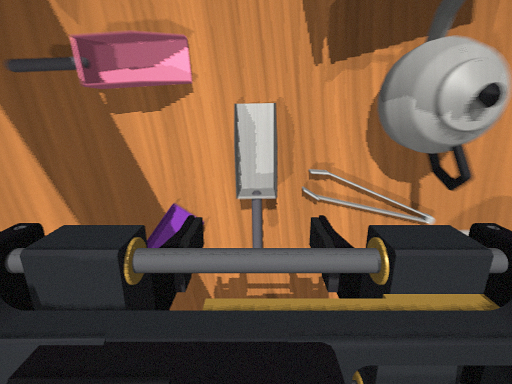

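View pics/t16.png

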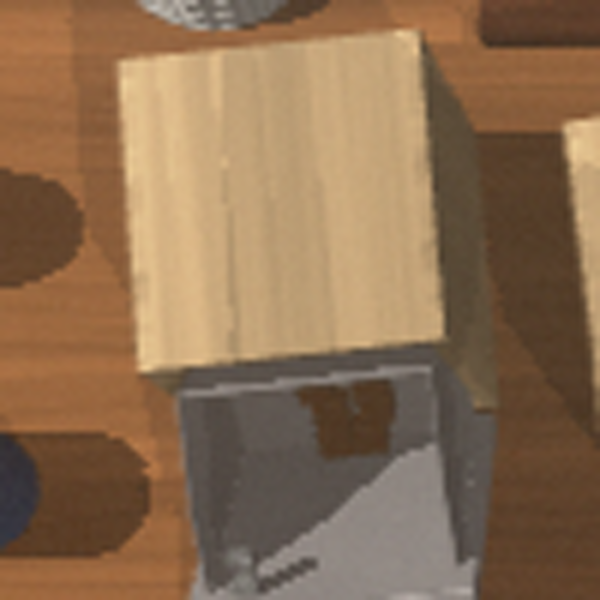

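step_arm(grip=[0,0,0,0,0,0,0,0,0,0,0,0], linear=[[0,0,-6],[0,0,-12],[-16,-55.8,-13.6],[-16,-55.8,-13.6],[-16,-55.8,-13.6],[-16,-55.8,-13.6],[-16,-55.8,-13.6],[-16,-55.8,-13.6],[-16,-55.8,-13.6],[-16,-55.8,-13.6],[-16,-55.8,-13.6],[-16,-55.8,-13.6]], rot=[[0,0,0],[0,0,0],[0,0,1.348],[0,0,1.348],[0,0,1.348],[0,0,1.348],[0,0,1.348],[0,0,1.348],[0,0,1.348],[0,0,1.348],[0,0,1.348],[0,0,1.348]])

```text
t: 23.78
tool_pos: [0.378, 0.2166, 0.3269]
tcp_rot: [0.002, 0.742, -0.67, -0.001]
contact_force: [1.4, 0.3, -0.1]
grip_width: 0.007
```

```bash
python3 - <<'E'
from h import *
T=tool();print(T[:3,3],unsu(T[:3,3]))
p=cap("wrist");cv2.imwrite("pics/w17.png",cv2.resize(p["img"][0:220,100:370],None,fx=2.7,fy=2.7,interpolation=cv2.INTER_CUBIC))
Z=lambda a:((a+.5-[100,0])*2.7-.5).round().tolist()
print("carc",Z(proj(p,[su(-.09,.085,.2),su(-.09,-.085,.2)])))
for th in (.65,.7,.75,.8):
    P=[su(-.098-.184*np.sin(th)-d*np.cos(th),y,.016+.184*np.cos(th)-d*np.sin(th)) for y in(-.083,.083) for d in (0,.012)]
    P+=[su(-.098+.105*np.cos(th)-.115*np.sin(th),0,.016+.105*np.sin(th)+.115*np.cos(th))]
    print(th,Z(proj(p,P)))
print(len([1 for r in finder.landmark_of(p,"lump1") if r["conf"]>.3]))
E
```

```text
[0.37799517 0.21663264 0.32691582] [-0.32036761 -0.01669911  0.32691582]
carc [[136.0, -156.0], [615.0, -155.0]]
0.65 [[569.0, 216.0], [565.0, 240.0], [201.0, 216.0], [207.0, 239.0], [380.0, -131.0]]
0.7 [[566.0, 234.0], [562.0, 256.0], [206.0, 234.0], [212.0, 256.0], [380.0, -107.0]]
0.75 [[563.0, 251.0], [559.0, 271.0], [211.0, 250.0], [217.0, 270.0], [380.0, -84.0]]
0.8 [[560.0, 266.0], [556.0, 284.0], [215.0, 266.0], [222.0, 284.0], [381.0, -60.0]]
2
```

View pics/w17.png

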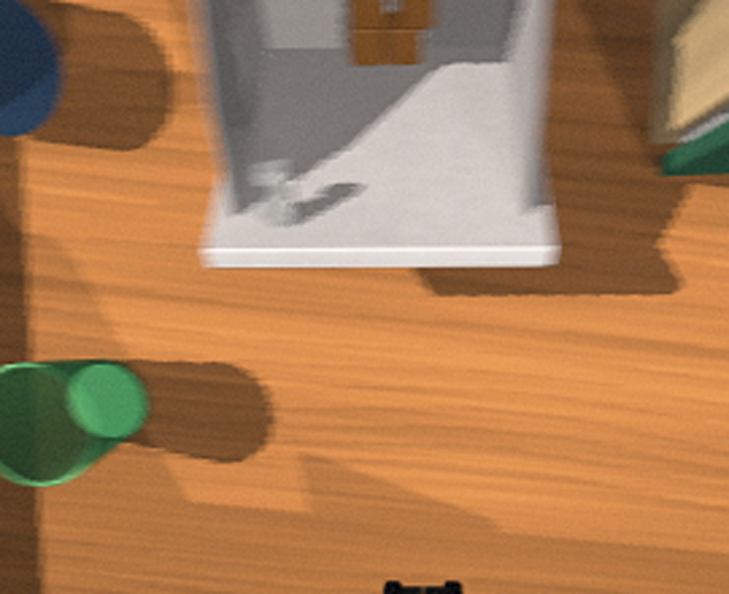

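```bash
python3 - <<'E'
from h import *
go(su(-.20,-.017,.25),down(D));go(su(-.2,-.017,.165),down(D))
E
```

```text
lin [0.34, -12.11, 7.64] rot [0.0042, 0.0014, 0.0077]
lin [0.35, -12.15, 16.14] rot [0.0042, 0.0014, 0.0077]
```

step_arm(grip=[0,0,0,0,0,0], linear=[[0,-6,3],[0.3,-12.1,7.6],[0.3,-12.1,7.6],[0.3,-12.1,12],[0.3,-12.1,16],[0.3,-12.1,16]], rot=[[0,0,0],[0,0,0],[0,0,0],[0,0,0],[0,0,0],[0,0,0]])

```text
t: 24.62
tool_pos: [0.4967, 0.2224, 0.1655]
tcp_rot: [0.004, 0.741, -0.671, -0.003]
contact_force: [-0.2, -0.4, 0.3]
grip_width: 0.007
```

```bash
python3 - <<'E'
from h import *
T=tool();print(unsu(T[:3,3]),status.get_obs()["contact_force"])
p=cap("wrist");cv2.imwrite("pics/w18.png",p["img"])
E
```

```text
[-0.20170932 -0.02276402  0.1654643 ] [-0.20218584 -0.38149756  0.29628229]
```

View pics/w18.png

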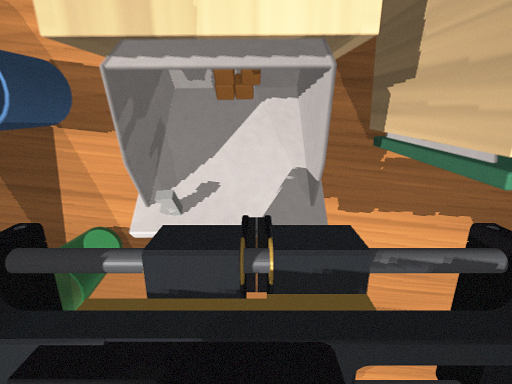

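step_arm(grip=[0,0,0,0], linear=[[0,0,1],[0,0,1.6],[0,0,2.2],[0,0,2.2]], rot=[[0,0,0],[0,0,0],[0,0,0],[0,0,0]])

```text
t: 25.18
tool_pos: [0.5001, 0.2239, 0.1465]
tcp_rot: [0.0, 0.742, -0.671, -0.0]
contact_force: [-0.9, -0.2, 0.4]
grip_width: 0.002
```

```bash
python3 - <<'E'
from h import *
T=tool();print(unsu(T[:3,3]),status.get_obs()["contact_force"])
E
```

```text
[-0.19819134 -0.02160713  0.14651219] [-0.87103767 -0.18156524  0.36162224]
```

step_arm(grip=[0,0,0,0], linear=[[0,0,0.5],[0,0,0.9],[0,0,1.3],[0,0,1.3]], rot=[[0,0,0],[0,0,0],[0,0,0],[0,0,0]])

```text
t: 25.68
tool_pos: [0.5, 0.2239, 0.1332]
tcp_rot: [0.0, 0.742, -0.671, -0.0]
contact_force: [-1.3, 0.7, -0.4]
grip_width: 0.002
```

```bash
python3 - <<'E'
from h import *
T=tool();print(unsu(T[:3,3]),status.get_obs()["contact_force"])
E
```

```text
[-0.19824773 -0.02167831  0.13323269] [-1.26177308  0.6835766  -0.42623453]
```

step_arm(grip=[0,0,0,0], linear=[[0,0,0.3],[0,0,0.5],[0,0,0.7],[0,0,0.7]], rot=[[0,0,0],[0,0,0],[0,0,0],[0,0,0]])

```text
t: 26.18
tool_pos: [0.5002, 0.2239, 0.1265]
tcp_rot: [0.0, 0.742, -0.671, -0.0]
contact_force: [-0.2, 0.2, 0.1]
grip_width: 0.004
```

```bash
python3 - <<'E'
from h import *
T=tool();print(unsu(T[:3,3]),status.get_obs()["contact_force"])
E
```

```text
[-0.19804695 -0.02163761  0.12653692] [-0.20703791  0.21361424  0.07991657]
```

step_arm(grip=[0,0,0,0], linear=[[0,0,0.3],[0,0,0.5],[0,0,0.7],[0,0,0.7]], rot=[[0,0,0],[0,0,0],[0,0,0],[0,0,0]])

```text
t: 26.68
tool_pos: [0.5002, 0.2239, 0.1195]
tcp_rot: [0.0, 0.742, -0.671, -0.0]
contact_force: [-0.3, -0.4, 0.1]
grip_width: 0.003
```

```bash
python3 - <<'E'
from h import *
T=tool();print(unsu(T[:3,3]),status.get_obs()["contact_force"])
p=cap("wrist");cv2.imwrite("pics/w19.png",p["img"])
E
```

```text
[-0.19807928 -0.02164273  0.11947702] [-0.25262614 -0.42846525  0.08688717]
```

View pics/w19.png

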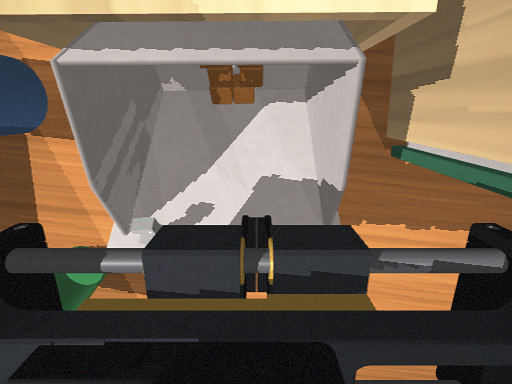

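step_arm(grip=[0,0,0,0], linear=[[0,0,0.3],[0,0,0.5],[0,0,0.6],[0,0,0.6]], rot=[[0,0,0],[0,0,0],[0,0,0],[0,0,0]])

```text
t: 27.22
tool_pos: [0.5003, 0.2239, 0.1136]
tcp_rot: [0.0, 0.742, -0.671, -0.0]
contact_force: [-0.8, 0.8, -0.3]
grip_width: 0.004
```

```bash
python3 - <<'E'
from h import *
T=tool();print(unsu(T[:3,3]),status.get_obs()["contact_force"])
E
```

```text
[-0.19798701 -0.02163015  0.11355492] [-0.83983799  0.825951   -0.25387288]
```

```bash
python3 - <<'E'
from h import *
p=cap("wrist");cv2.imwrite("pics/w20.png",cv2.resize(p["img"][150:330,80:370],None,fx=2.7,fy=2.7))
t=cap("top")
Z=lambda a:((a+.5-[100,130])*6-.5).round().tolist()
cv2.imwrite("pics/t20.png",cv2.resize(t["img"][130:230,100:200],None,fx=6,fy=6,interpolation=cv2.INTER_CUBIC))
for th in (.65,.7,.75,.8,.85):
    P=[su(-.098-.184*np.sin(th)-d*np.cos(th),y,.016+.184*np.cos(th)-d*np.sin(th)) for y in(-.083,.083) for d in (0,.012)]
    print(th,Z(proj(t,P)),proj(p,P).round().tolist())
E
```

```text
0.65 [[469.0, 384.0], [473.0, 402.0], [174.0, 414.0], [179.0, 432.0]] [[361.0, 267.0], [355.0, 274.0], [77.0, 267.0], [87.0, 274.0]]
0.7 [[472.0, 398.0], [476.0, 416.0], [178.0, 428.0], [182.0, 445.0]] [[356.0, 272.0], [350.0, 277.0], [85.0, 272.0], [95.0, 277.0]]
0.75 [[475.0, 411.0], [478.0, 428.0], [181.0, 441.0], [186.0, 458.0]] [[352.0, 276.0], [346.0, 280.0], [93.0, 276.0], [102.0, 280.0]]
0.8 [[477.0, 424.0], [481.0, 441.0], [185.0, 454.0], [190.0, 470.0]] [[347.0, 278.0], [342.0, 281.0], [100.0, 278.0], [109.0, 281.0]]
0.85 [[480.0, 436.0], [484.0, 452.0], [189.0, 466.0], [194.0, 482.0]] [[343.0, 280.0], [339.0, 282.0], [107.0, 280.0], [115.0, 282.0]]
```

View pics/w20.png

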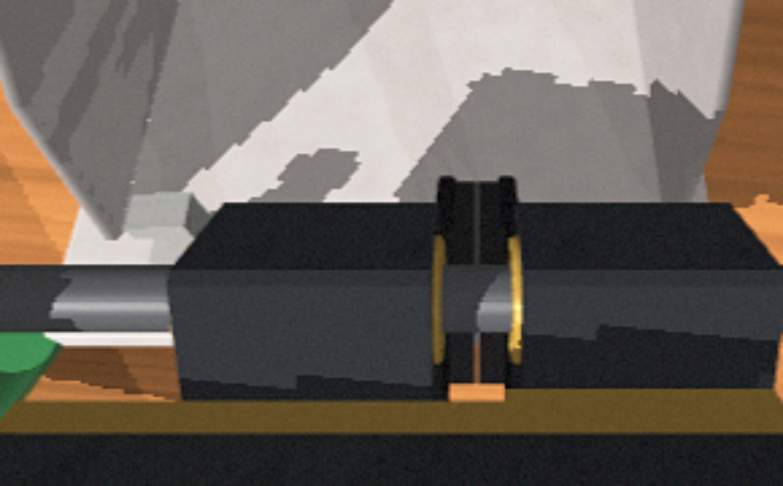

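View pics/t20.png

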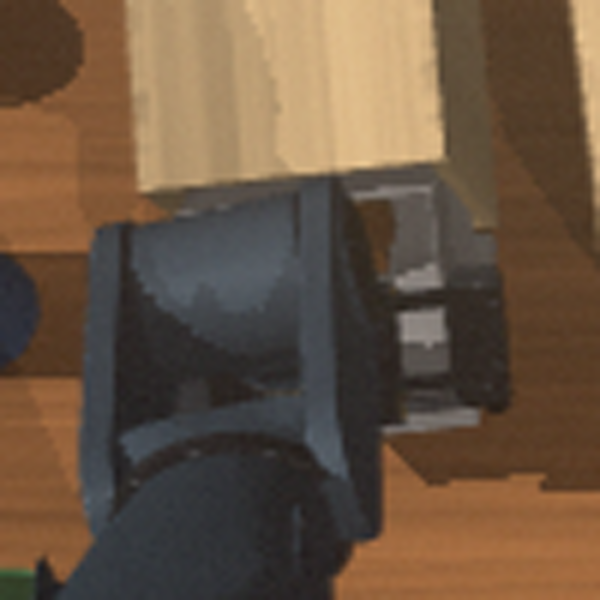

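step_arm(grip=[0,0,0,0,0,0,0,0], linear=[[0,0,-4],[0,0,-9],[0,0,-14],[0,0,-18],[0,4,-20],[0,8,-20],[0,10,-20],[0,10,-20]], rot=[[0,0,0],[0,0,0],[0,0,0],[0,0,0],[0,0,0],[0,0,0],[0,0,0],[0,0,0]])

```text
t: 28.32
tool_pos: [0.3995, 0.2139, 0.3141]
tcp_rot: [-0.0, 0.742, -0.67, 0.0]
contact_force: [-0.5, -0.2, 0.5]
grip_width: 0.01
```

```bash
python3 - <<'E'
from h import *
T=tool();print(T[:3,3],unsu(T[:3,3]))
p=cap("wrist");cv2.imwrite("pics/w21.png",p["img"])
for th in (.65,.7,.75,.8):
    P=[su(-.098-.184*np.sin(th)-d*np.cos(th),y,.016+.184*np.cos(th)-d*np.sin(th)) for y in(-.083,.083) for d in (0,.012)]
    print(th,proj(p,P).round().tolist())
print([(px(r["xy"]).round(),round(r["conf"],2)) for r in finder.landmark_of(p,"lump1")])
t=cap("top");cv2.imwrite("pics/t21.png",t["img"])
for n in ("teapot","tongs","mug","glass"): print(n,[(px(r["xy"]).round(),round(r["conf"],2)) for r in finder.landmark_of(t,n)][:1])
E
```

```text
[0.39952901 0.21389045 0.3140748 ] [-0.29921462 -0.02157527  0.3140748 ]
0.65 [[308.0, 98.0], [306.0, 107.0], [169.0, 98.0], [171.0, 107.0]]
0.7 [[306.0, 105.0], [305.0, 112.0], [171.0, 105.0], [173.0, 112.0]]
0.75 [[305.0, 110.0], [304.0, 118.0], [173.0, 110.0], [175.0, 117.0]]
0.8 [[304.0, 116.0], [303.0, 122.0], [174.0, 116.0], [177.0, 122.0]]
[(array([235.,  28.]), 0.75), (array([253.,  12.]), 0.65), (array([139., 161.]), 0.58), (array([248.,  25.]), 0.56), (array([235.,  15.]), 0.46)]
teapot [(array([311., 149.]), 0.64)]
tongs [(array([347., 162.]), 0.49)]
mug [(array([ 96., 180.]), 0.73)]
glass [(array([109., 236.]), 0.55)]
```

View pics/w21.png

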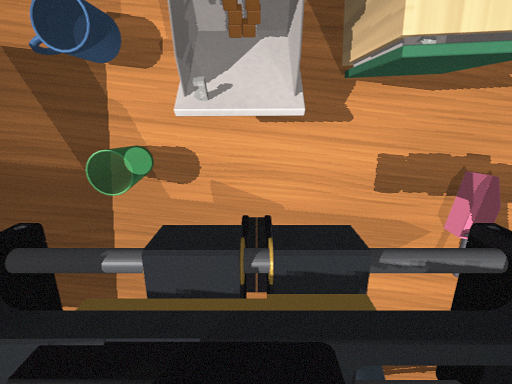

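View pics/t21.png

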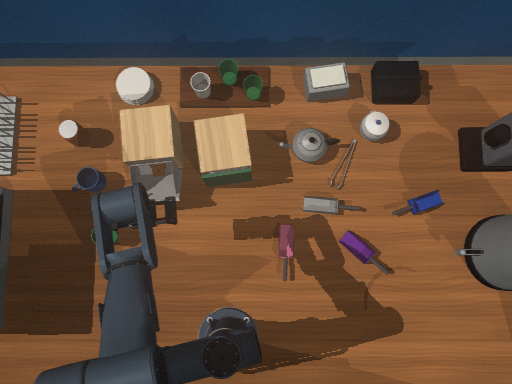

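```bash
python3 - <<'E'
from plant import order
print(order.finish_job())
E
```

```text
the job is handed in; nothing more can be done
None
```

The job is done and handed in at about 28 s of the 69 s allowed. I pressed the white front until the catch let go, drew it to its stop and tipped the lumps into the bin. The empty scoop went back flat and upright about where it came from.

**Last checks**
- **Bin:** The final pictures put the front at about 0.73 to 0.75 rad, against a stop of 0.75. I also lowered a closed finger to where the panel would be if it were short of its stop, and it met no contact.
- **Scoop and lumps:** The scoop looked empty at the pour and again after it was set down. The lumps lie in the bin. They are stacked, so I could not count all six; the network marked four of them there. Its one other hit, at the green glass, is a false report, and I saw no lump anywhere else.
- **Other things:** The green front stayed shut. The teapot, tongs, glass and mug are where they were, within a pixel or two.

**What disagreed**
- **Force while drawing the front out:** The wrist force rose to about 42 N for a moment. One picture then showed the front at only about 0.55 rad, and after I lifted away it read about 0.75. I did not find out why. The force came through the fingers as far as I could tell, but I could not rule out the gripper's body, which is limited to 40 N.

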